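# Pack polished handles in the foam tray and move their lot tag

## Task

Pack every polished pull and knob lying on the rubber mat into the foam-lined tray: each goes into a cutout of its own shape and size, standing as it stands now, pressed down fully home. When they are all in, take the spring clip with the lot tag off the rim of the blue tote and clip it, handles up and pushed right down, onto the top edge of the tray's upright front plate. Leave the other things on the bench alone.

Things in the scene. Friction and masses are not known exactly. Their poses are not given: they have to be found in the camera images.
- long1_c (a point): Long polished steel bridge pull standing on two feet: 112 mm long (x), 26 wide (y), 29 high. Feet at its ends 20 x 26 mm, 16 high; the bar across them fills the top 13 mm. About 180 g. Same either way round. Site at its centre, 14.5 mm above its underside; z up. May be absent.
- long2_c (a point): Long polished steel bridge pull standing on two feet: 112 mm long (x), 26 wide (y), 29 high. Feet at its ends 20 x 26 mm, 16 high; the bar across them fills the top 13 mm. About 180 g. Same either way round. Site at its centre, 14.5 mm above its underside; z up. May be absent.
- short1_c (a point): Short polished steel bridge pull standing on two feet: 72 mm long (x), 26 wide (y), 29 high. Feet at its ends 20 x 26 mm, 16 high; the bar across them fills the top 13 mm. About 130 g. Same either way round. Site at its centre, 14.5 mm above its underside; z up. May be absent.
- short2_c (a point): Short polished steel bridge pull standing on two feet: 72 mm long (x), 26 wide (y), 29 high. Feet at its ends 20 x 26 mm, 16 high; the bar across them fills the top 13 mm. About 130 g. Same either way round. Site at its centre, 14.5 mm above its underside; z up. May be absent.
- knob1_c (a point): Polished steel square knob standing face down: head 32 x 32 mm (sides along x and y), 16 high; from its middle a round stem, 16 mm diameter, rises 13 mm. 110 g. Same at any quarter turn. Site at its centre, 14.5 mm above its underside; z up. May be absent.
- knob2_c (a point): Polished steel square knob standing face down: head 32 x 32 mm (sides along x and y), 16 high; from its middle a round stem, 16 mm diameter, rises 13 mm. 110 g. Same at any quarter turn. Site at its centre, 14.5 mm above its underside; z up. May be absent.
- tray: Grey foam-lined tray, 208 (x) x 248 (y) mm, fixed to the bench. Foam top 40 mm above the bench, cutouts 16 mm deep: a part fully home stands 13 mm proud. Foam grips a part's two sides facing tray y (lips 3 mm tighter than it, mouth bevelled 3 mm a side beyond it); 3 mm slack at each end. Pushing in takes about 5 to 15 N; no part sinks in by its own weight.
- cutout_long1 (a point): Foam cutout for one long pull (112 x 26 mm); either of the two takes either part of this kind. Site: centre of its mouth, level with the foam top; x along its length and the tray's x, z up.
- cutout_long2 (a point): Foam cutout for one long pull (112 x 26 mm); either of the two takes either part of this kind. Site: centre of its mouth, level with the foam top; x along its length and the tray's x, z up.
- cutout_short1 (a point): Foam cutout for one short pull (72 x 26 mm); either of the two takes either part of this kind. Site: centre of its mouth, level with the foam top; x along its length and the tray's x, z up.
- cutout_short2 (a point): Foam cutout for one short pull (72 x 26 mm); either of the two takes either part of this kind. Site: centre of its mouth, level with the foam top; x along its length and the tray's x, z up.
- cutout_knob1 (a point): Foam cutout for one knob, face down (32 x 32 mm); either of the two takes either part of this kind. Site: centre of its mouth, level with the foam top; x along its length and the tray's x, z up.
- cutout_knob2 (a point): Foam cutout for one knob, face down (32 x 32 mm); either of the two takes either part of this kind. Site: centre of its mouth, level with the foam top; x along its length and the tray's x, z up.
- tag_plate_top (a point): Middle of the top edge of the tray's upright front plate, on the side nearest the robot: grey plastic, 4 mm thick (x), 248 long (y), its top 75 mm above the bench and 35 above the foam. x points from the plate over the foam, z up.
- tag_clip_hinge (a point): Spring clip like a big clothes peg, with a round brass tag on one jaw. Site on its hinge axis (y); z up to the handles; the handles are squeezed together along x. 34 mm wide (y); handles spread to round ends 32 mm above the hinge, 50 mm over their outsides when on an edge; jaws reach 28 mm below the hinge. Barrel radius 5 mm: it meets the edge when pushed right down.
- tag_clip: The same clip (65 g), origin on its hinge. At the start it is clipped, handles up, on a rim of the empty blue tote: wall 4 mm thick, rim 75 mm above the bench; its hinge 80 mm above the bench. Tag: 36 mm disc, to 34 mm below the hinge.
- clip_jaw (a joint): Opening of the clip, rad: 0 pinching a 4 mm wall, -0.12 shut on nothing. Squeezing the handle ends to 36 mm over their outsides (about 10 N) gives about 0.4: jaws 15 mm apart. Let go, it springs shut.
- compound_bar: Bystander: bar of polishing compound, to be left alone (origin under its centre).
- polish_pot: Bystander: small aluminium pot, to be left alone (origin under its centre).
- brush: Bystander: brush, to be left alone (origin under its centre).
There are look-alikes about, which are no part of the job. Leave any pink or purple look-alike of the part that bears short1_c alone.

How it is judged (in metres and radians):
On the way, in this order (a step that is already met when the one before it is completed fails the run):
1. every pull and knob is home in a cutout of its kind (((horizontal distance between long1_c and cutout_long1 below 0.005 m and z of long1_c in the frame of cutout_long1 below 0.0015 m and angle between long1_c's own z axis and vertical below 0.12 rad) or (horizontal distance between long1_c and cutout_long2 below 0.005 m and z of long1_c in the frame of cutout_long2 below 0.0015 m and angle between long1_c's own z axis and vertical below 0.12 rad)) and ((horizontal distance between long2_c and cutout_long1 below 0.005 m and z of long2_c in the frame of cutout_long1 below 0.0015 m and angle between long2_c's own z axis and vertical below 0.12 rad) or (horizontal distance between long2_c and cutout_long2 below 0.005 m and z of long2_c in the frame of cutout_long2 below 0.0015 m and angle between long2_c's own z axis and vertical below 0.12 rad)) and ((horizontal distance between short1_c and cutout_short1 below 0.005 m and z of short1_c in the frame of cutout_short1 below 0.0015 m and angle between short1_c's own z axis and vertical below 0.12 rad) or (horizontal distance between short1_c and cutout_short2 below 0.005 m and z of short1_c in the frame of cutout_short2 below 0.0015 m and angle between short1_c's own z axis and vertical below 0.12 rad)) and ((horizontal distance between short2_c and cutout_short1 below 0.005 m and z of short2_c in the frame of cutout_short1 below 0.0015 m and angle between short2_c's own z axis and vertical below 0.12 rad) or (horizontal distance between short2_c and cutout_short2 below 0.005 m and z of short2_c in the frame of cutout_short2 below 0.0015 m and angle between short2_c's own z axis and vertical below 0.12 rad)) and ((horizontal distance between knob1_c and cutout_knob1 below 0.005 m and z of knob1_c in the frame of cutout_knob1 below 0.0015 m and angle between knob1_c's own z axis and vertical below 0.12 rad) or (horizontal distance between knob1_c and cutout_knob2 below 0.005 m and z of knob1_c in the frame of cutout_knob2 below 0.0015 m and angle between knob1_c's own z axis and vertical below 0.12 rad)) and ((horizontal distance between knob2_c and cutout_knob1 below 0.005 m and z of knob2_c in the frame of cutout_knob1 below 0.0015 m and angle between knob2_c's own z axis and vertical below 0.12 rad) or (horizontal distance between knob2_c and cutout_knob2 below 0.005 m and z of knob2_c in the frame of cutout_knob2 below 0.0015 m and angle between knob2_c's own z axis and vertical below 0.12 rad))), for 0.2 s.
2. the lot-tag clip pinches the tray's front plate (x of tag_clip_hinge in the frame of tag_plate_top between -0.008 and 0.008 m and y of tag_clip_hinge in the frame of tag_plate_top between -0.105 and 0.105 m and z of tag_clip_hinge in the frame of tag_plate_top between 0 and 0.016 m and value of joint clip_jaw between -0.06 and 0.12 rad and angle between tag_clip_hinge's own z axis and vertical below 0.3 rad and contact force between tag_clip and the fingers below 0.1 N), for 0.2 s.
At the end, for the whole second after the job is handed in: Every part present in a cutout of its kind: within 5 mm of its centre, at most 3 mm short of the bottom, upright within 0.12 rad. Clip released, at rest, pinching the tray's front plate, handles up within 0.3 rad, hinge at most 16 mm above the edge (all of step 1 and all of step 2 and linear speed of tag_clip below 0.02 m/s); the robot touches nothing.
It fails at once if a bystander is shoved more than 5 cm aside or knocked over ((distance of compound_bar from where it was at the start of the episode above 0.05 m or angle between compound_bar's own z axis and vertical above 0.6 rad) or (distance of polish_pot from where it was at the start of the episode above 0.05 m or angle between polish_pot's own z axis and vertical above 0.6 rad) or (distance of brush from where it was at the start of the episode above 0.05 m or angle between brush's own z axis and vertical above 0.6 rad)).
Of long1, long2, short1, short2, knob1, knob2 only 4 to 6 are there at a start; the rules pass over those that are not, and their reading is None.
At some moment in a run one of long1, long2, short1, short2, knob1, knob2 may be knocked a few centimetres aside while the robot is not near it.
It also fails if it takes over 210 s, if anything falls off the work surface, if the arm or the gripper's body presses on something with over 40 N, if the wrist force passes 120 N, or if a joint passes its speed limit or range.

## Robot

A 6-joint arm with a two-finger parallel gripper is mounted at the origin on the work surface. World frame = base frame: x ahead of the robot, y to its left, z up, the work surface at z = 0. Lengths are in m, angles in degrees, forces in N, time in s.
With the tool pointing down it reaches from about 0.275 to 0.825 m from the base axis. Payload 5.2 kg.
Tool frame: the origin (TCP) lies between the finger pads; the fingertips stand 11 mm ahead of it and the grasp point (between the pads) lies 8 mm behind it (tip_extent is the z of the fingertips in the tool frame, in m); z points along the fingers, y is the direction in which the jaws open and shut (so a half turn about z gives the same grasp; the last joint's range is limited). The gripper opens to 93 mm and grips with 3 to 60 N. Pads are 15 mm wide; open, the fingers measure 128 mm over their backs; the gripper's body (75 mm by 188 mm) begins 65 mm behind the grasp point.
Start: joints at [-77.624, 14.817, 87.949, -0, 77.235, -11.62], TCP at [0.224, -0.502, 0.23] pointing down, gripper open.
Joint ranges: [-179.93, 179.93], [-52.35, 119.4], [10.71, 147.94], [-69.91, 249.91], [12.55, 155.21], [-178.61, 178.61]. Speed limits (degrees/s): [147.25, 147.25, 180, 180, 180, 180].

## Interface

Orientations are given as [roll, pitch, yaw] about the fixed x, y, z axes, in that order (R = Rz(yaw) Ry(pitch) Rx(roll)).
In Python, from station import read_state, read_camera, get_calibration, finish_job, tip_extent gives the robot as it stands.
- The arm moves only by the tool drive_tool, never from a script. Its argument "steps" is a list of rows, each a list of 6 numbers: the shift along the world's x, y, z as a fraction of full scale, then the turn, a rotation vector about the world's x, y, z as a fraction of full scale. In form: [[tx, ty, tz, ax, ay, az], ...]. A call has 1 to 8 rows; each row is the pose to reach, as a shift and turn from the pose commanded when the call began; what a row does not reach only later rows make up. Full scale, the value 1, is 100 mm for a shift and pi/2 rad for a turn. A row lasts 1/12 s, in which the tool goes at most 41.7 mm and 7.16 degrees, less where a joint would pass 70% of its speed; a pose out of reach is approached as far as the arm can. A call with a number of a shift or a turn outside -1 to 1 is refused whole. A call with a gripper value outside its range is refused whole. "hand" is the gripper command: -1 is fully open, 1 is shut, values between are in proportion, set as the call begins (left out, the last holds). The fingers move at their own pace and stop on an object; the grip force is fixed at half the most. Time passes only in rows, so rows that repeat a pose let the fingers close. It gives the time, the measured TCP pose, the force and the opening at its end, in the units of the state.
- read_state(): the state, without advancing time (a new reading comes with each control period).
- read_camera(name): name is "side" or "top" or "wrist"; returns (picture, depth): 480x640x3 uint8, red, green, blue; 480x640 float32, m along the optical axis (not along the pixel's ray), 0 where there is no reading.
- get_calibration(name): a dict with "fx", "fy", "cx", "cy" (pixels), "R" (3x3) and "t" (3): a world point X has camera coordinates R X + t. Camera axes: x right, y down, z forward; pixel columns grow to the right and rows downward; lengths in m; the calibration is good to about 2 mm. A picture is of the moment at which its call begins: read the wrist's pose just before it. get_calibration takes no time and is no camera call; for the wrist camera it gives the pose at the moment of the call.
- finish_job(): hands the job in, once; it reports no verdict.
The state is a dict: "time": time; "joint_pos": joint angles; "joint_velocities": joint speeds; "tau": joint torques, N m; "ee_pos": TCP position; "ee_rot": TCP orientation; "contact_force": force on the tool from outside, world axes, zero at the start; "moment": the same for the moment, N m; "opening": finger opening in m.
Only numpy, scipy, OpenCV 4.12 (cv2) and the standard library are available. Lean on these libraries where they do the work, as an engineer would, in place of code of your own. Each camera call takes 0.05 s, during which the arm holds its last target.

## Working session

There is one attempt and no reset: what is moved stays moved. The work goes in short steps, Python scripts to look and compute and a tool call to move; the robot and the scene stay as the last step left them, time stands still between calls to the robot, and variables do not carry over. Pictures are saved under pics/ and viewed, and the job is handed in when it is done.

Besides the shell and the picture viewer there is one more tool, called after "Call:" as name(argument=value, ...) on one line, values as JSON. drive_tool: Moves the arm, as the interface text tells. Shift numbers are shares of 100 mm and turn numbers shares of pi/2 rad, none past 1 either way. Its arguments: {"type":"object","properties":{"steps":{"type":"array","items":{"type":"array","items":{"type":"number","minimum":-1,"maximum":1}}},"hand":{"type":"number"}},"required":["steps"]}

```bash
mkdir -p pics; ls
cat > h.py <<'E'
import numpy as np, cv2
from station import *
def snap(name,tag):
    c=get_calibration(name); im,d=read_camera(name)
    np.savez(f'pics/{tag}.npz',im=im,d=d,K=[c['fx'],c['fy'],c['cx'],c['cy']],R=c['R'],t=c['t'])
    cv2.imwrite(f'pics/{tag}.png',im[:,:,::-1]); return im,d,c
def load(tag):
    z=np.load(f'pics/{tag}.npz'); return z['im'],z['d'],z['K'],z['R'],z['t']
def world(tag):
    im,d,K,R,t=load(tag); v,u=np.mgrid[0:480,0:640]
    P=np.stack([(u-K[2])/K[0]*d,(v-K[3])/K[1]*d,d],-1)
    W=(P-t)@R; W[d==0]=np.nan; return im,W
def ray(tag,u,v,z):
    im,d,K,R,t=load(tag); r=np.array([(u-K[2])/K[0],(v-K[3])/K[1],1])@R; o=-R.T@t
    return o+r*(z-o[2])/r[2]
def crop(tag,x0,y0,x1,y1,s):
    im=cv2.imread(f'pics/{tag}.png')[y0:y1,x0:x1]; o=f'pics/{tag}_c{x0}_{y0}.png'
    cv2.imwrite(o,cv2.resize(im,None,fx=s,fy=s,interpolation=cv2.INTER_CUBIC)); return o
E
python3 - <<'E'
from h import *
for n in ['top','side','wrist']: snap(n,n+'0')
print(read_state(),tip_extent)
c=get_calibration('top');print(c)
E
```

```text
pics
{'time': 0.15, 'joint_pos': array([-7.76234174e+01,  1.48505979e+01,  8.79959551e+01,  5.68741083e-05,
        7.72342482e+01, -1.16195854e+01]), 'joint_velocities': array([-0.11409003, -0.15142788, -0.18790194, -0.05485551, -0.1188548 ,
        0.05793014]), 'tau': array([ 1.47730378e-03, -4.37643993e+01, -2.84233975e+01,  7.19276257e-02,
        3.79972137e-02, -9.25003110e-05]), 'ee_pos': array([ 0.22360655, -0.50205991,  0.22900496]), 'ee_rot': array([-1.79920866e+02, -1.63287210e-02,  2.39961441e+01]), 'contact_force': array([0.17842787, 0.79304799, 0.5156362 ]), 'moment': array([-0.00413161,  0.02981955, -0.02484353]), 'opening': 0.09305773015352951} 0.011
{'fx': 572.2714865716607, 'fy': 572.2714865716607, 'cx': 314.5173820604204, 'cy': 244.21449615606613, 'R': array([[-0.02558408, -0.99954689, -0.01585758],
       [-0.99709614,  0.02665309, -0.07133658],
       [ 0.07172691,  0.01398645, -0.99732624]]), 't': array([-0.00220701,  0.44426444,  1.32918403])}
```

View pics/top0.png

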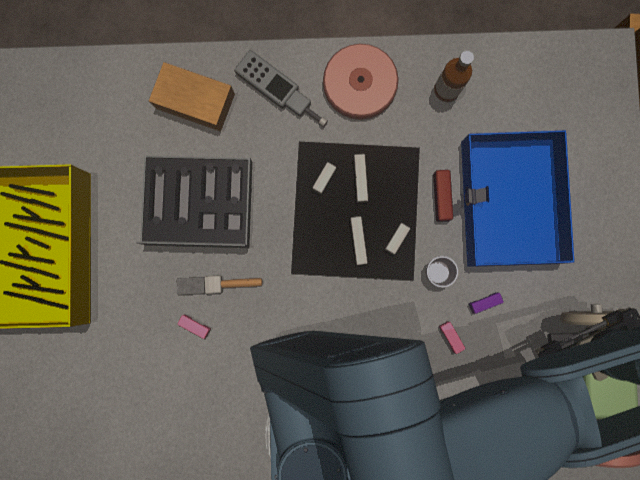

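View pics/side0.png

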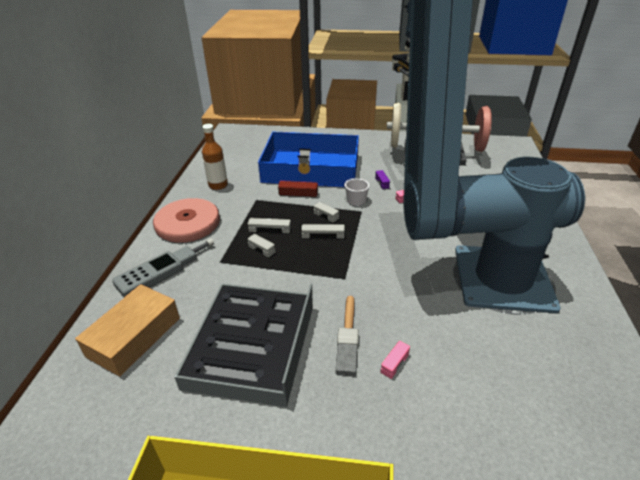

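View pics/wrist0.png

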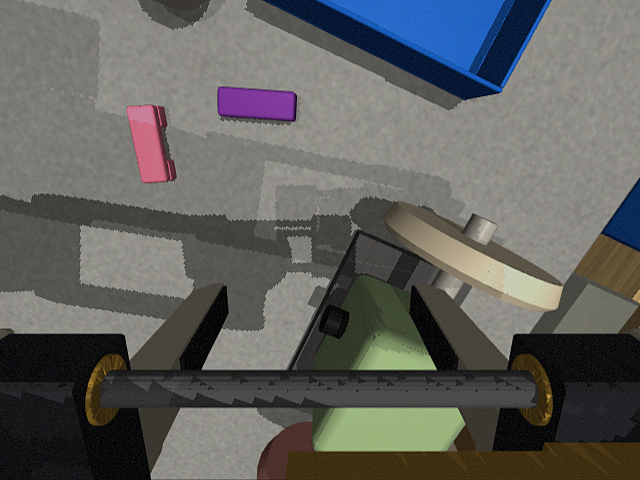

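The top view shows four bright steel parts on the mat. The long pulls are at (361,178) and (359,240), the short pulls at (324,178) and (398,238), and there are no knobs. The pink items at (195,327) and (452,337) and the purple one at (487,302) are look-alikes off the mat. The clip is on the tote's near-left wall at (478,195).

```bash
cat > m.py <<'E'
from h import *
def parts(tag,zlo=.018,zhi=.045,box=None):
    im,W=world(tag); g=im.min(-1).astype(int)
    m=((g>130)&(W[...,2]>zlo)&(W[...,2]<zhi)).astype(np.uint8)
    n,l,s,c=cv2.connectedComponentsWithStats(m)
    out=[]
    for i in range(1,n):
        if s[i,4]<60: continue
        P=W[l==i]; z=np.median(P[:,2]); P=P[abs(P[:,2]-z)<.006]
        (cx,cy),(w,h),a=cv2.minAreaRect((P[:,:2]*1000).astype(np.float32))
        if w<h: w,h=h,w; a+=90
        a=(a+90)%180-90
        out.append((c[i].round(0),round(cx,1),round(cy,1),round(z*1000,1),round(w,1),round(h,1),round(a,1)))
    return out
E
python3 - <<'E'
from m import *
for p in parts('top0'): print(p)
print(crop('top0',130,145,265,255,6)); print(crop('top0',430,125,580,275,5)); print(crop('top0',285,135,425,285,5))
E
```

```text
(array([361., 177.]), 597.5, -126.2, np.float64(31.6), 107.7, 22.5, 2.0)
(array([324., 177.]), 600.2, -39.9, np.float64(31.2), 68.5, 22.5, -31.4)
(array([359., 240.]), 450.0, -116.7, np.float64(31.2), 107.4, 22.2, 5.6)
(array([398., 238.]), 452.3, -207.2, np.float64(31.4), 68.0, 21.9, -32.8)
(array([213., 285.]), 357.0, 227.7, np.float64(20.2), 35.1, 33.7, 2.9)
pics/top0_c130_145.png
pics/top0_c430_125.png
pics/top0_c285_135.png
```

View pics/top0_c130_145.png

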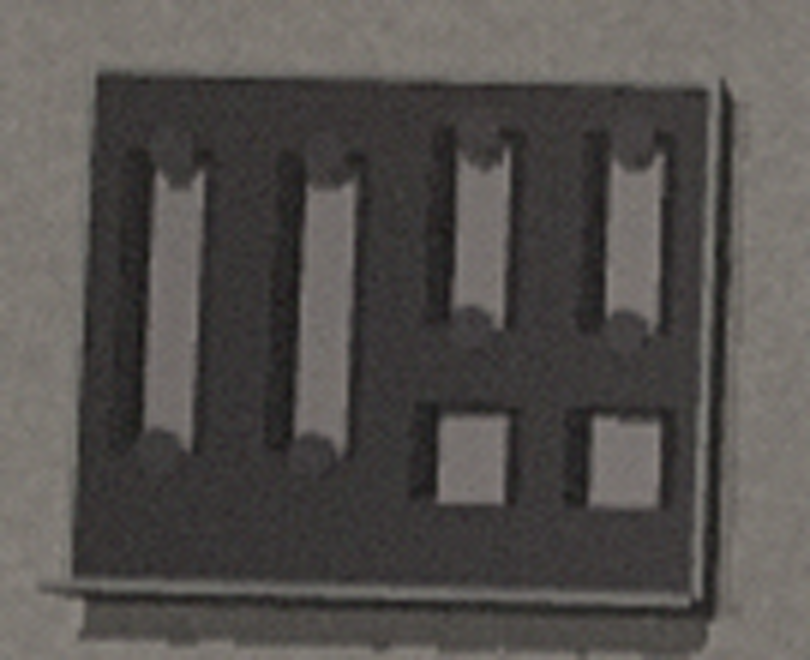

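View pics/top0_c430_125.png

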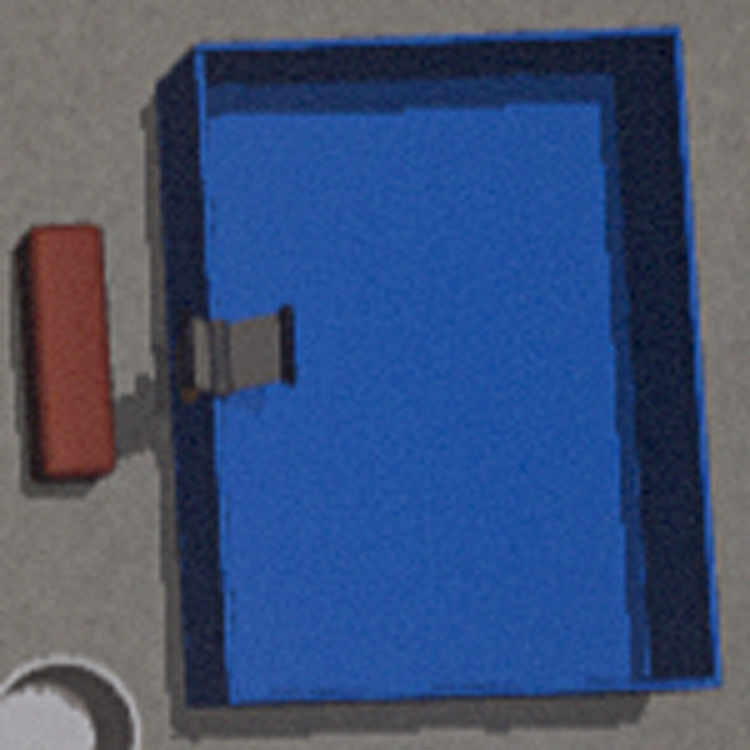

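View pics/top0_c285_135.png

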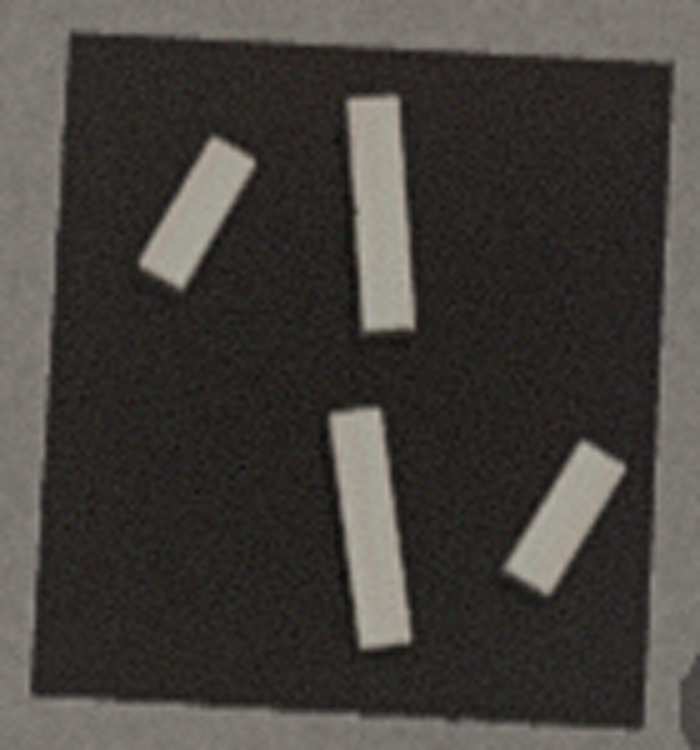

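Run:
```python
from h import *
im,W=world('top0')
for v in [150,156,180,200,222,240,246]:
    print(v,[tuple((W[v,u]*1000).round(0).astype(int)) if not np.isnan(W[v,u,0]) else None for u in (142,150,158,170,183,196,209,222,235,245,249,251)])
print([ (u,tuple((W[v,u]*1000).round(0).astype(int))) for v in (185,195) for u in range(456,500,3)])
print('mat',np.nanmedian(W[205:215,330:345,2]),'bench',np.nanmedian(W[110:130,260:300,2]))
c=get_calibration('wrist');T=read_state();print(c['R'],-c['R'].T@c['t'],T['ee_pos'],T['ee_rot'])
```

```text
150 [(np.int64(684), np.int64(396), np.int64(4)), (np.int64(684), np.int64(378), np.int64(1)), (np.int64(685), np.int64(360), np.int64(-6)), (np.int64(683), np.int64(330), np.int64(-3)), (np.int64(682), np.int64(299), np.int64(-2)), (np.int64(681), np.int64(267), np.int64(-2)), (np.int64(680), np.int64(235), np.int64(0)), (np.int64(678), np.int64(203), np.int64(4)), (np.int64(679), np.int64(173), np.int64(-4)), (np.int64(678), np.int64(149), np.int64(-5)), (np.int64(677), np.int64(138), np.int64(0)), (np.int64(678), np.int64(134), np.int64(-4))]
156 [(np.int64(671), np.int64(399), np.int64(-3)), (np.int64(660), np.int64(366), np.int64(42)), (np.int64(659), np.int64(347), np.int64(41)), (np.int64(658), np.int64(318), np.int64(44)), (np.int64(667), np.int64(298), np.int64(1)), (np.int64(666), np.int64(267), np.int64(0)), (np.int64(665), np.int64(235), np.int64(2)), (np.int64(665), np.int64(204), np.int64(-1)), (np.int64(664), np.int64(173), np.int64(-2)), (np.int64(663), np.int64(149), np.int64(-3)), (np.int64(661), np.int64(138), np.int64(7)), (np.int64(662), np.int64(134), np.int64(1
[... 3990 characters left out ...]
t64(-380), np.int64(86))), (480, (np.int64(538), np.int64(-385), np.int64(94))), (483, (np.int64(537), np.int64(-389), np.int64(102))), (486, (np.int64(534), np.int64(-391), np.int64(118))), (489, (np.int64(551), np.int64(-431), np.int64(4))), (492, (np.int64(551), np.int64(-439), np.int64(1))), (495, (np.int64(551), np.int64(-446), np.int64(0))), (498, (np.int64(551), np.int64(-452), np.int64(3)))]
mat 0.002175445342749482 bench -0.0005651579330504899
[[ 0.40667527 -0.91357195 -0.00123492]
 [-0.87188235 -0.38852019  0.29811614]
 [-0.27283033 -0.12015975 -0.95452881]] [ 0.30071026 -0.46839124  0.38439976] [ 0.22360655 -0.50205991  0.22900496] [-1.79920866e+02 -1.63287210e-02  2.39961441e+01]
```

Four parts to pack: two long pulls and two short ones. I'll move over the mat to look closer with the wrist camera.

Call:
drive_tool(steps=[[0.4,0.4,0.4,0,0,-0.08],[0.7,0.7,0.7,0,0,-0.16],[0.8,1,0.9,0,0,-0.24],[0.8,1,0.9,0,0,-0.267]], hand=-1)

```text
time: 0.48
ee_pos: [0.3048, -0.4008, 0.3211]
ee_rot: [180.0, -0.0, -0.4]
contact_force: [-0.1, -0.3, 0.3]
opening: 0.0934
```

Call:
drive_tool(steps=[[0.33,0.4,0,0,0,0],[0.7,0.8,0,0,0,0],[0.8,1,0,0,0,0]])

```text
time: 0.73
ee_pos: [0.3829, -0.3041, 0.3199]
ee_rot: [180.0, -0.1, -0.1]
contact_force: [1.3, -0.3, 0.1]
opening: 0.0929
```

Call:
drive_tool(steps=[[0.33,0.4,0,0,0,0],[0.7,0.8,0,0,0,0],[0.8,1,0,0,0,0]])

```text
time: 0.98
ee_pos: [0.4612, -0.2063, 0.3195]
ee_rot: [180.0, -0.0, -0.1]
contact_force: [0.3, -0.4, -0.6]
opening: 0.093
```

Call:
drive_tool(steps=[[0.2,0.4,0,0,0,0],[0.4,0.7,0,0,0,0],[0.4,0.8,0,0,0,0],[0.4,0.8,0,0,0,0],[0.4,0.8,0,0,0,0]])

```text
time: 1.4
ee_pos: [0.4997, -0.1278, 0.3194]
ee_rot: [180.0, 0.0, 0.1]
contact_force: [0.3, -1.0, -0.9]
opening: 0.0931
```

Run:
```python
from m import *
s=read_state();print(s['time'],s['ee_pos'],s['ee_rot'],s['joint_pos'])
snap('wrist','w1')
for p in parts('w1'): print(p)
```

```text
1.4 [ 0.49966843 -0.12776183  0.31941668] [1.79970865e+02 4.91318186e-02 6.19542646e-02] [-2.67146959e+01  8.64959561e+00  8.33127331e+01 -4.81732133e-02
  8.80684094e+01  6.32249740e+01]
(array([ 69., 120.]), 548.4, 181.3, np.float64(43.1), 204.1, 84.7, -3.1)
(array([315., 113.]), 596.5, -124.3, np.float64(32.0), 110.4, 25.1, 2.2)
(array([242., 112.]), 599.0, -38.5, np.float64(32.0), 71.1, 25.1, -31.4)
(array([ 12., 121.]), 591.1, 234.7, np.float64(24.1), 64.0, 17.0, -3.3)
(array([ 65., 124.]), 586.9, 174.4, np.float64(24.1), 63.8, 18.2, -3.8)
(array([ 26., 194.]), 502.8, 240.4, np.float64(24.1), 34.0, 23.2, -2.6)
(array([ 75., 197.]), 499.7, 179.1, np.float64(24.0), 34.6, 23.8, -2.8)
(array([306., 217.]), 469.9, -112.7, np.float64(32.1), 68.9, 24.9, 5.7)
(array([380., 234.]), 451.1, -205.3, np.float64(32.1), 71.1, 25.3, -33.0)
(array([315., 260.]), 416.5, -122.4, np.float64(32.1), 43.8, 17.0, 6.8)
(array([ 62., 298.]), 356.2, 234.2, np.float64(19.9), 48.6, 40.5, -87.6)
```

View pics/w1.png

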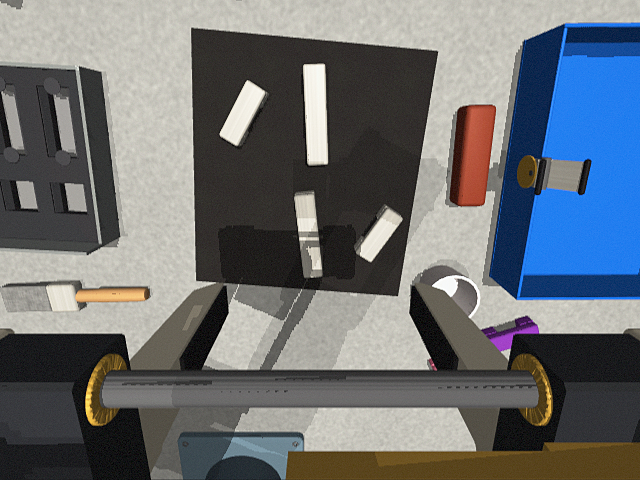

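Wrist depth agrees with the known sizes: 110.4 x 25 mm, tops at 32 mm. I'll pick the far long pull at (315,113) first, with the fingers part-closed to clear the short pull at (242,112).

Call:
drive_tool(steps=[[0.4,0.03,-0.2,0,0,0.024],[0.7,0.03,-0.5,0,0,0.024],[0.97,0.03,-0.9,0,0,0.024],[0.97,0.03,-1,0,0,0.024]], hand=-0.1)

```text
time: 1.78
ee_pos: [0.5979, -0.127, 0.2154]
ee_rot: [-179.9, 0.1, 2.0]
contact_force: [0.4, -0.7, -0.3]
opening: 0.0705
```

Call:
drive_tool(steps=[[0,0,-0.35,0,0,0],[0,0,-0.7,0,0,0],[0,0,-1,0,0,0],[0,0,-1,0,0,0],[0,0,-1,0,0,0]])

```text
time: 2.2
ee_pos: [0.5954, -0.1264, 0.1184]
ee_rot: [-179.9, 0.2, 2.0]
contact_force: [-0.5, -0.7, 1.4]
opening: 0.0513
```

Run:
```python
from m import *
s=read_state();print(s['time'],s['ee_pos'],s['ee_rot'],s['opening'])
snap('wrist','w2')
for p in parts('w2'): print(p)
```

```text
2.2 [ 0.59542673 -0.12644439  0.11839577] [-179.92205772    0.21997126    1.98041344] 0.051297879464117284
(array([182.,  23.]), 740.5, -33.3, np.float64(22.3), 29.2, 17.6, 52.8)
(array([340.,   2.]), 749.1, -133.2, np.float64(30.2), 49.4, 4.1, -88.1)
(array([315., 211.]), 622.2, -123.3, np.float64(32.1), 60.7, 25.2, 1.7)
(array([223., 198.]), 628.8, -57.0, np.float64(19.7), 24.8, 3.1, 54.3)
(array([196., 239.]), 599.4, -38.5, np.float64(32.1), 71.6, 25.3, -31.7)
(array([314., 267.]), 583.3, -123.4, np.float64(32.3), 19.2, 6.9, -72.2)
(array([325., 302.]), 561.0, -131.6, np.float64(32.1), 40.0, 12.0, 2.7)
(array([305., 297.]), 559.1, -117.9, np.float64(32.3), 34.4, 6.6, 4.0)
(array([303., 364.]), 500.7, -117.1, np.float64(32.0), 10.3, 8.2, -89.1)
(array([390., 432.]), 437.0, -195.7, np.float64(32.2), 36.8, 25.4, -33.3)
(array([306., 436.]), 433.4, -117.7, np.float64(32.2), 42.3, 24.3, 1.9)
```

View pics/w2.png

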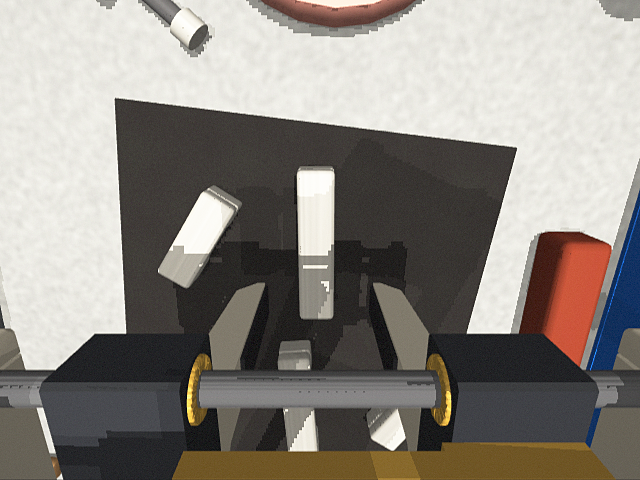

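Call:
drive_tool(steps=[[0.01,0.03,-0.3,0,0,0],[0.01,0.03,-0.6,0,0,0],[0.01,0.03,-0.86,0,0,0],[0.01,0.03,-0.86,0,0,0],[0.01,0.03,-0.86,0,0,0]])

```text
time: 2.67
ee_pos: [0.5987, -0.1227, 0.0352]
ee_rot: [180.0, -0.1, 2.1]
contact_force: [0.4, -0.3, 0.8]
opening: 0.0512
```

Call:
drive_tool(steps=[[0,0,0,0,0,0],[0,0,0,0,0,0],[0,0,0,0,0,0],[0,0,0,0,0,0],[0,0,0,0,0,0]], hand=1)

```text
time: 3.08
ee_pos: [0.599, -0.1224, 0.0352]
ee_rot: [179.9, -0.1, 2.1]
contact_force: [-0.8, -0.2, 5.3]
opening: 0.0257
```

Call:
drive_tool(steps=[[0,0,0.3,0,0,0],[0,0,0.6,0,0,0],[0,0.3,0.9,0,0,-0.02],[0,0.7,1,0,0,-0.05],[0,1,1,0,0,-0.05]])

```text
time: 3.5
ee_pos: [0.5998, -0.0207, 0.1376]
ee_rot: [180.0, -0.4, -2.6]
contact_force: [0.8, 0.6, -2.7]
opening: 0.0255
```

Call:
drive_tool(steps=[[-0.1,0.35,0.3,0,0,0],[-0.3,0.7,0.6,0,0,0],[-0.5,1,0.9,0,0,0],[-0.7,1,1,0,0,0]])

```text
time: 3.83
ee_pos: [0.5281, 0.0812, 0.235]
ee_rot: [-179.9, -0.1, -2.3]
contact_force: [-0.2, 0.3, -1.3]
opening: 0.0256
```

Call:
drive_tool(steps=[[-0.2,0.35,0.3,0,0,0],[-0.4,0.7,0.6,0,0,0],[-0.4,1,0.7,0,0,0],[-0.4,1,0.7,0,0,0]])

```text
time: 4.17
ee_pos: [0.4872, 0.1833, 0.3081]
ee_rot: [-179.7, -0.4, -2.1]
contact_force: [0.1, -0.8, -1.8]
opening: 0.0254
```

Call:
drive_tool(steps=[[0,0.35,0,0,0,0],[0,0.7,0,0,0,0],[0,0.8,0,0,0,0],[0,0.8,0,0,0,0],[0,0.8,0,0,0,0]])

```text
time: 4.58
ee_pos: [0.4876, 0.2579, 0.3029]
ee_rot: [179.9, 0.1, -2.3]
contact_force: [-0.2, -0.4, -1.8]
opening: 0.0251
```

Run:
```python
from m import *
s=read_state();print(s['time'],s['ee_pos'],s['ee_rot'],s['opening'])
snap('wrist','w3')
for p in parts('w3',.018,.35): print(p)
```

```text
4.5833 [0.48763202 0.25793958 0.30290825] [ 1.79925648e+02  7.46559491e-02 -2.28384650e+00] 0.025118326929544244
(array([309.,  93.]), 553.0, 263.1, np.float64(43.2), 249.2, 204.1, 87.0)
(array([584.,  89.]), 599.6, -37.9, np.float64(32.2), 71.1, 26.3, -31.1)
(array([338., 108.]), 590.8, 231.0, np.float64(24.1), 73.5, 22.1, -2.8)
(array([392., 109.]), 586.9, 170.4, np.float64(24.2), 72.8, 21.2, -2.9)
(array([233., 134.]), 565.7, 353.5, np.float64(24.2), 113.4, 21.1, -3.1)
(array([285., 135.]), 563.0, 293.3, np.float64(24.1), 113.4, 21.3, -3.3)
(array([337., 182.]), 502.2, 235.8, np.float64(24.1), 33.0, 26.8, -2.5)
(array([386., 187.]), 499.4, 175.3, np.float64(24.2), 33.9, 26.6, -3.2)
(array([624., 218.]), 449.1, -115.3, np.float64(32.2), 110.8, 27.2, 5.4)
(array([318., 240.]), 520.1, 256.6, np.float64(299.8), 40.8, 24.5, -2.0)
(array([396., 244.]), 443.5, 170.9, np.float64(75.2), 50.4, 3.2, 87.4)
```

View pics/w3.png

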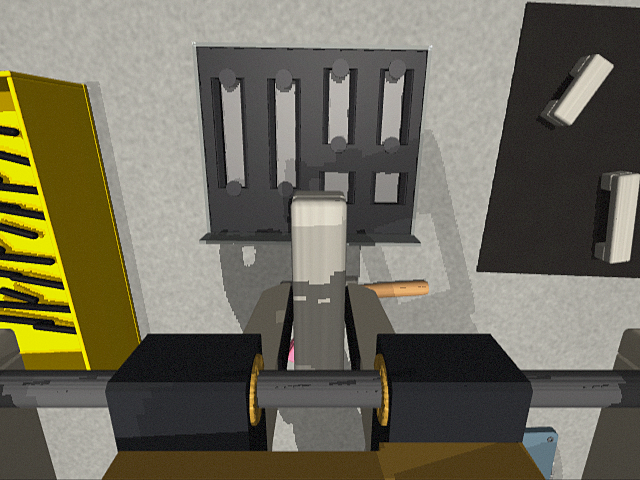

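Tray fit: yaw -3.0°, with cutouts at long (566,352.5) and (563,292.6), and short (590.4,231) and (587,171) mm. The held pull sits 2.2 mm short of the TCP in x. I'm moving over the left long cutout.

Call:
drive_tool(steps=[[0.3,0.3,0,0,0,-0.008],[0.6,0.6,-0.2,0,0,-0.008],[0.8,0.95,-0.6,0,0,-0.008],[0.8,0.95,-1,0,0,-0.008],[0.8,0.95,-1,0,0,-0.008]])

```text
time: 5.05
ee_pos: [0.5673, 0.3519, 0.1968]
ee_rot: [179.8, 0.4, -3.1]
contact_force: [-1.7, -0.9, -3.2]
opening: 0.0257
```

Call:
drive_tool(steps=[[0,0,-0.35,0,0,0],[0,0,-0.7,0,0,0],[0,0,-0.95,0,0,0],[0,0,-0.95,0,0,0],[0,0,-0.95,0,0,0],[0,0,-0.95,0,0,0]])

```text
time: 5.55
ee_pos: [0.5696, 0.3525, 0.1106]
ee_rot: [-179.9, -0.1, -3.2]
contact_force: [0.3, 0.6, -1.2]
opening: 0.0259
```

Run:
```python
from m import *
s=read_state();print(s['time'],s['ee_pos'],s['ee_rot'],s['opening'])
snap('wrist','w4')
for p in parts('w4',.018,.35): print(p)
```

```text
5.55 [0.56959337 0.35249815 0.11057153] [-1.79948486e+02 -1.41720567e-01 -3.16553015e+00] 0.025861106233278336
(array([407., 136.]), 613.0, 272.6, np.float64(43.2), 223.3, 84.4, 87.0)
(array([586., 213.]), 585.2, 168.0, np.float64(24.3), 67.4, 17.4, -3.8)
(array([496., 214.]), 588.1, 229.4, np.float64(24.3), 64.7, 19.4, -1.9)
(array([331., 185.]), 617.6, 342.8, np.float64(24.2), 8.6, 6.8, -2.6)
(array([305., 186.]), 617.6, 357.9, np.float64(24.3), 7.4, 6.1, -4.5)
(array([406., 221.]), 588.2, 290.4, np.float64(24.2), 51.0, 20.9, -2.8)
(array([318., 240.]), 602.0, 350.6, np.float64(107.5), 41.0, 24.8, -3.1)
(array([626., 314.]), 516.9, 142.7, np.float64(43.3), 82.9, 6.5, -2.4)
(array([324., 302.]), 572.2, 350.4, np.float64(107.7), 7.4, 4.7, 88.6)
(array([480., 323.]), 505.3, 233.6, np.float64(24.3), 25.6, 18.1, 83.8)
(array([561., 329.]), 496.5, 172.8, np.float64(24.3), 29.1, 22.7, -3.5)
(array([323., 441.]), 453.5, 356.3, np.float64(75.3), 32.9, 5.6, 87.1)
(array([556., 441.]), 444.8, 200.0, np.float64(75.3), 46.4, 4.7, 85.2)
```

View pics/w4.png

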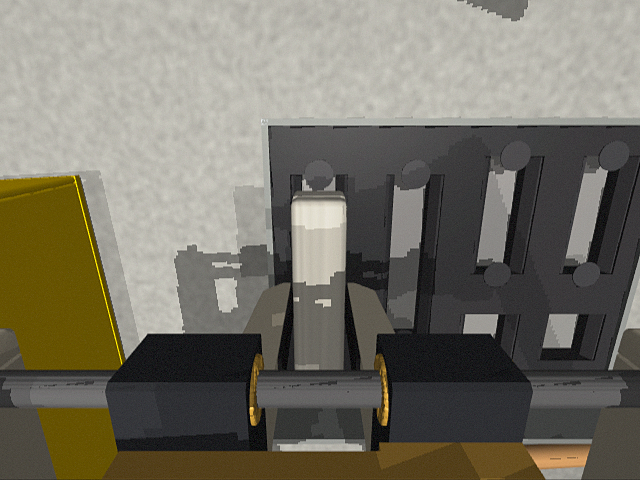

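Call:
drive_tool(steps=[[-0.01,0,-0.15,0,0,0],[-0.01,0,-0.3,0,0,0],[-0.01,0,-0.4,0,0,0],[-0.01,0,-0.47,0,0,0],[-0.01,0,-0.52,0,0,0],[-0.01,0,-0.55,0,0,0],[-0.01,0,-0.55,0,0,0]])

```text
time: 6.18
ee_pos: [0.568, 0.3531, 0.056]
ee_rot: [-180.0, -0.1, -3.1]
contact_force: [-2.0, -3.1, 7.9]
opening: 0.0255
```

Run:
```python
from m import *
s=read_state();print(s['time'],s['ee_pos'],s['ee_rot'],s['opening'],s['contact_force'])
snap('wrist','w5')
for p in parts('w5',.045,.35): print(p)
```

```text
6.1833 [0.56802078 0.35313674 0.05600949] [-1.79971389e+02 -1.48651292e-01 -3.08321318e+00] 0.0255130493582693 [-1.95440054 -3.07738606  7.93398292]
(array([318., 240.]), 600.7, 351.2, np.float64(53.1), 40.7, 24.9, -3.0)
(array([316., 301.]), 571.7, 354.9, np.float64(53.3), 13.2, 5.1, 85.7)
```

View pics/w5.png

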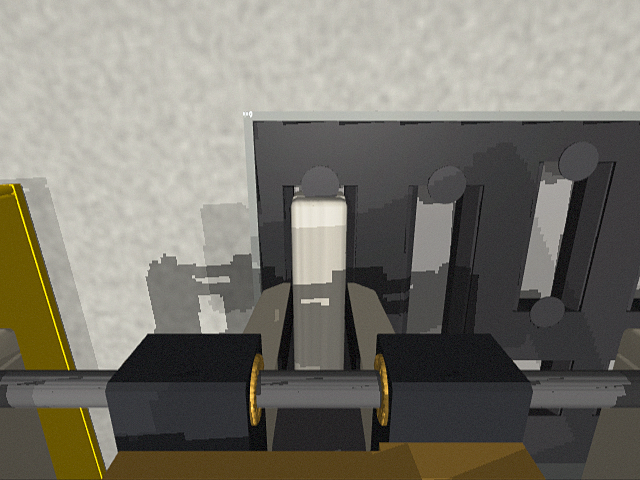

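The pull's top reads 53.1 mm, which is home. One more small press, then I'll release.

Call:
drive_tool(steps=[[0,0,-0.02,0,0,0],[0,0,-0.03,0,0,0],[0,0,-0.03,0,0,0]])

```text
time: 6.48
ee_pos: [0.5681, 0.3532, 0.056]
ee_rot: [-180.0, -0.2, -3.1]
contact_force: [-7.7, -5.5, 24.6]
opening: 0.0253
```

Call:
drive_tool(steps=[[0,0,0,0,0,0],[0,0,0,0,0,0],[0,0,0,0,0,0],[0,0,0,0,0,0]], hand=-0.1)

```text
time: 6.82
ee_pos: [0.5675, 0.352, 0.0513]
ee_rot: [179.9, -0.0, -3.1]
contact_force: [-1.9, -12.0, 11.4]
opening: 0.047
```

Call:
drive_tool(steps=[[0,0,0.3,0,0,0],[0,0,0.6,0,0,0],[0,0,1,0,0,0],[0,0,1,0,0,0]])

```text
time: 7.15
ee_pos: [0.571, 0.355, 0.1589]
ee_rot: [-179.7, -0.7, -3.1]
contact_force: [2.3, 1.4, 1.4]
opening: 0.0509
```

Run:
```python
from m import *
s=read_state();print(s['time'],s['ee_pos'],s['ee_rot'],s['opening'],s['contact_force'])
snap('wrist','w6')
for p in parts('w6',.045,.35): print(p)
```

```text
7.15 [0.5709942  0.35502371 0.15888123] [-179.67148116   -0.66999143   -3.08458532] 0.050920566100533804 [2.27633331 1.40176231 1.36286019]
(array([322., 217.]), 590.8, 351.7, np.float64(53.1), 60.1, 24.6, -3.6)
(array([320., 268.]), 552.1, 355.8, np.float64(53.2), 19.8, 4.9, 82.4)
(array([327., 287.]), 533.8, 350.9, np.float64(53.0), 17.0, 4.8, -2.9)
```

View pics/w6.png

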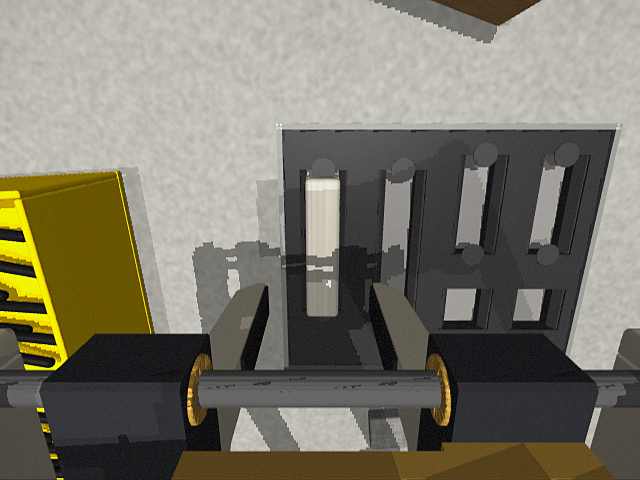

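First pull is home (top 53.1 mm, upright). Heading back for the near long pull.

Call:
drive_tool(steps=[[-0.1,-0.35,0.3,0,0,0.05],[-0.2,-0.7,0.5,0,0,0.09],[-0.3,-1,0.6,0,0,0.095]])

```text
time: 7.45
ee_pos: [0.5369, 0.2527, 0.2108]
ee_rot: [180.0, -0.0, 5.7]
contact_force: [0.9, -0.6, 0.6]
opening: 0.0513
```

Call:
drive_tool(steps=[[-0.1,-0.35,0,0,0,0],[-0.2,-0.7,0,0,0,0],[-0.3,-1,0,0,0,0]])

```text
time: 7.7
ee_pos: [0.5059, 0.1513, 0.2097]
ee_rot: [180.0, 0.1, 5.5]
contact_force: [0.8, -0.4, 0.4]
opening: 0.0514
```

Call:
drive_tool(steps=[[-0.1,-0.35,0,0,0,0],[-0.2,-0.7,0,0,0,0],[-0.3,-1,0,0,0,0]])

```text
time: 7.95
ee_pos: [0.4757, 0.0515, 0.2095]
ee_rot: [-180.0, 0.1, 5.5]
contact_force: [0.1, -0.7, -0.6]
opening: 0.0515
```

Call:
drive_tool(steps=[[-0.1,-0.35,0,0,0,0],[-0.2,-0.7,0,0,0,0],[-0.3,-1,0,0,0,0]])

```text
time: 8.2
ee_pos: [0.4458, -0.0485, 0.2096]
ee_rot: [-180.0, 0.1, 5.5]
contact_force: [-0.6, -0.8, 0.2]
opening: 0.0513
```

Call:
drive_tool(steps=[[0,-0.35,0,0,0,0],[0,-0.68,-0.2,0,0,0],[0,-0.68,-0.4,0,0,0],[0,-0.68,-0.4,0,0,0],[0,-0.68,-0.4,0,0,0]])

```text
time: 8.62
ee_pos: [0.4457, -0.1143, 0.1691]
ee_rot: [-179.8, 0.2, 5.4]
contact_force: [-0.2, -0.2, -0.1]
opening: 0.0511
```

Run:
```python
from m import *
s=read_state();print(s['time'],s['ee_pos'],s['ee_rot'],s['opening'],s['contact_force'])
snap('wrist','w7')
for p in parts('w7',.018,.06): print(p)
```

```text
8.6167 [ 0.44566181 -0.11428517  0.16914298] [-179.82938902    0.21355411    5.38803515] 0.051068811195635465 [-0.20462576 -0.17244817 -0.10270349]
(array([226.,  30.]), 593.0, -34.7, np.float64(32.0), 57.5, 26.0, -31.5)
(array([428., 233.]), 451.2, -205.2, np.float64(32.1), 71.2, 25.6, -32.8)
(array([335., 226.]), 450.3, -127.1, np.float64(31.9), 24.9, 16.5, -82.3)
(array([335., 297.]), 394.6, -133.7, np.float64(32.1), 93.8, 25.2, 6.7)
(array([ 32., 291.]), 359.1, 145.7, np.float64(19.5), 60.8, 12.9, -88.5)
(array([537., 318.]), 388.9, -303.2, np.float64(55.1), 71.6, 35.8, 80.0)
(array([538., 332.]), 364.2, -326.3, np.float64(23.9), 9.7, 3.3, -14.3)
```

View pics/w7.png

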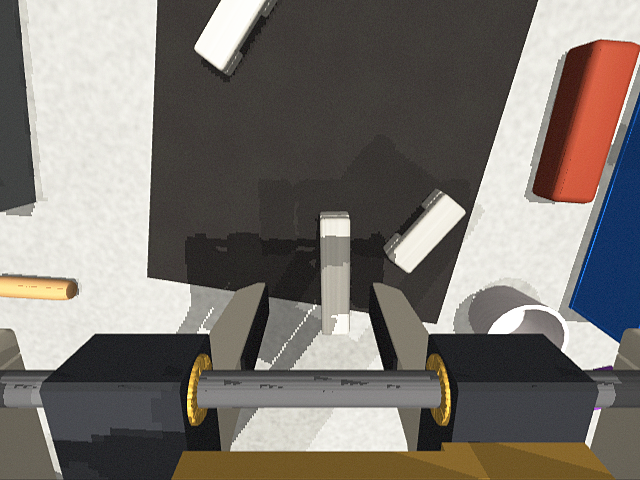

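The near long pull has been knocked about 45 mm toward the robot. I'll re-measure it.

Run:
```python
from m import *
im,W=world('w7')
m=(W[...,2]>.029)&(W[...,2]<.036)&(im.min(-1)>60)
m[:, :300]=0; m[:,370:]=0; m[:195]=0
P=(W[m][:,:2]*1000).astype(np.float32)
print(len(P),cv2.minAreaRect(P)); 
for v in (214,216,220,325,330,332,334,336,338): print(v,im[v,332],W[v,332]*1000)
print(crop('w7',290,190,390,345,4))
```

```text
3377 ((403.3134765625, -132.25527954101562), (111.50208282470703, 25.814815521240234), 6.826161861419678)
214 [122 119 111] [ 458.19447372 -124.62046752   17.70305029]
216 [147 146 136] [ 458.16541372 -124.38302234   24.98299932]
220 [238 233 223] [ 456.49669062 -124.32018244   32.2243765 ]
325 [179 177 163] [ 356.9262976  -134.88713321   30.97628802]
330 [171 165 154] [ 352.00482255 -135.39105976   31.47053215]
332 [255 255 255] [ 350.66061614 -135.49265091   32.69658382]
334 [234 231 218] [ 347.59683839 -135.86770137   31.14763873]
336 [217 214 204] [ 326.50804539 -139.09133078    1.05209549]
338 [212 213 203] [ 3.23647815e+02 -1.39420422e+02  2.42966621e-01]
pics/w7_c290_190.png
```

View pics/w7_c290_190.png

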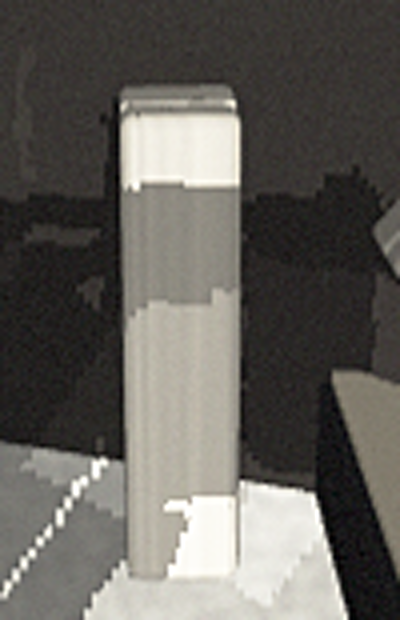

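Call:
drive_tool(steps=[[-0.2,-0.1,0,0,0,0.016],[-0.42,-0.18,-0.3,0,0,0.016],[-0.42,-0.18,-0.6,0,0,0.016],[-0.42,-0.18,-0.85,0,0,0.016],[-0.42,-0.18,-0.85,0,0,0.016],[-0.42,-0.18,-0.85,0,0,0.016]])

```text
time: 9.17
ee_pos: [0.405, -0.1319, 0.086]
ee_rot: [-179.9, 0.1, 7.0]
contact_force: [-0.7, -0.4, 0.5]
opening: 0.0511
```

Call:
drive_tool(steps=[[-0.01,0,-0.25,0,0,0],[-0.01,0,-0.45,0,0,0],[-0.01,0,-0.53,0,0,0],[-0.01,0,-0.53,0,0,0],[-0.01,0,-0.53,0,0,0]])

```text
time: 9.58
ee_pos: [0.4051, -0.1331, 0.0339]
ee_rot: [179.9, -0.1, 6.9]
contact_force: [-0.2, -0.0, -0.0]
opening: 0.0515
```

Call:
drive_tool(steps=[[-0.01,0,0,0,0,0],[-0.01,0,0,0,0,0],[-0.01,0,0,0,0,0],[-0.01,0,0,0,0,0],[-0.01,0,0,0,0,0]], hand=1)

```text
time: 10.0
ee_pos: [0.4033, -0.133, 0.0332]
ee_rot: [180.0, -0.0, 6.9]
contact_force: [-0.4, 1.8, 4.3]
opening: 0.026
```

Call:
drive_tool(steps=[[0,0,0.3,0,0,0],[0.05,0.1,0.6,0,0,0],[0.1,0.3,0.9,0,0,0],[0.3,0.7,1,0,0,-0.05],[0.4,1,1,0,0,-0.11]])

```text
time: 10.42
ee_pos: [0.4458, -0.0329, 0.1358]
ee_rot: [179.9, -0.4, -3.4]
contact_force: [1.3, -0.3, -2.3]
opening: 0.0254
```

Call:
drive_tool(steps=[[0.1,0.35,0,0,0,0],[0.2,0.7,0.05,0,0,0],[0.4,1,0.1,0,0,0]])

```text
time: 10.67
ee_pos: [0.4808, 0.0696, 0.1422]
ee_rot: [-180.0, 0.2, -3.0]
contact_force: [-0.1, -0.6, -2.2]
opening: 0.0258
```

Call:
drive_tool(steps=[[0.1,0.35,0,0,0,0],[0.2,0.7,0,0,0,0],[0.4,1,0,0,0,0]])

```text
time: 10.92
ee_pos: [0.5212, 0.1696, 0.1422]
ee_rot: [180.0, 0.2, -3.0]
contact_force: [0.3, -1.1, -2.5]
opening: 0.0258
```

Call:
drive_tool(steps=[[0.1,0.35,0,0,0,0],[0.2,0.7,0,0,0,0],[0.4,1,0,0,0,0],[0.4,1,0,0,0,0]])

```text
time: 11.25
ee_pos: [0.565, 0.2725, 0.1417]
ee_rot: [-179.8, -0.1, -2.8]
contact_force: [-0.4, -0.2, -1.4]
opening: 0.0255
```

Call:
drive_tool(steps=[[-0.02,0.2,-0.1,0,0,0],[-0.02,0.2,-0.3,0,0,0],[-0.02,0.2,-0.3,0,0,0],[-0.02,0.2,-0.3,0,0,0]])

```text
time: 11.58
ee_pos: [0.5594, 0.2864, 0.111]
ee_rot: [179.9, 0.2, -3.0]
contact_force: [0.0, -0.5, -2.2]
opening: 0.0256
```

```bash
cat > held.py <<'E'
from m import *
import sys
def held(tag,L):
    s=read_state();print(s['time'],s['ee_pos'].round(4),s['ee_rot'].round(2),s['opening'].round(4),s['contact_force'].round(1))
    snap('wrist',tag)
    ps=parts(tag,.018,.35)
    p=s['ee_pos']*1000
    for q in ps:
        if q[3]>45 and abs(q[5]-25)<2.5:
            a=np.radians(q[6]); end=np.array(q[1:3])+ (q[4]/2+.8)*np.array([np.cos(a),np.sin(a)])
            print(q,'centre',end-L/2*np.array([np.cos(a),np.sin(a)]))
held(sys.argv[1],float(sys.argv[2]))
E
python3 held.py w8 112
```

```text
Traceback (most recent call last):
  File "held.py", line 12, in <module>
    held(sys.argv[1],float(sys.argv[2]))
    ~~~~^^^^^^^^^^^^^^^^^^^^^^^^^^^^^^^^
  File "held.py", line 4, in held
    s=read_state();print(s['time'],s['ee_pos'].round(4),s['ee_rot'].round(2),s['opening'].round(4),s['contact_force'].round(1))
                                                                             ^^^^^^^^^^^^^^^^^^
AttributeError: 'float' object has no attribute 'round'
```

```bash
sed -i "s/s\['opening'\].round(4)/s['opening']/" held.py; python3 held.py w8 112
```

```text
11.5833 [0.5594 0.2864 0.111 ] [179.89   0.24  -2.99] 0.025617737773457286 [ 0.  -0.5 -2.2]
(array([210., 245.]), 567.9, 353.1, np.float64(53.1), 106.7, 25.4, -3.2) centre [566.05288459 353.20326978]
(array([318., 238.]), 593.7, 284.3, np.float64(109.7), 41.8, 25.1, -2.8) centre [559.44094949 285.9755471 ]
```

View pics/w8.png

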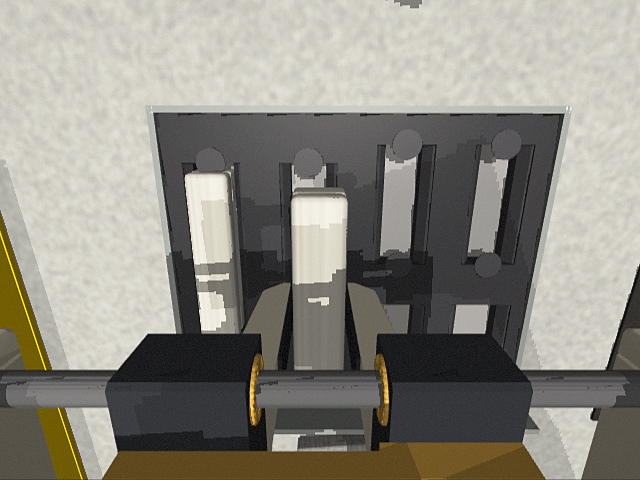

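Call:
drive_tool(steps=[[0.03,0.07,-0.05,0,0,0],[0.03,0.07,-0.1,0,0,0],[0.03,0.07,-0.1,0,0,0],[0.03,0.07,-0.1,0,0,0]])

```text
time: 11.97
ee_pos: [0.5639, 0.2939, 0.1026]
ee_rot: [180.0, 0.0, -3.0]
contact_force: [0.2, -0.9, -1.6]
opening: 0.0256
```

```bash
python3 held.py w9 112
```

```text
11.9667 [0.5639 0.2939 0.1026] [ 1.7999e+02  2.0000e-02 -3.0200e+00] 0.025593547282956066 [ 0.2 -0.9 -1.6]
(array([218., 222.]), 595.5, 351.7, np.float64(53.1), 51.1, 25.6, -3.2) centre [565.89623134 353.35510762]
(array([318., 238.]), 597.8, 291.9, np.float64(101.4), 42.9, 25.0, -2.7) centre [564.08746672 293.48984271]
(array([221., 318.]), 537.6, 355.8, np.float64(53.2), 26.6, 23.4, -1.7) centre [495.71844186 357.04301563]
```

Call:
drive_tool(steps=[[-0.01,0,-0.15,0,0,0],[-0.01,0,-0.28,0,0,0],[-0.01,0,-0.36,0,0,0],[-0.01,0,-0.43,0,0,0],[-0.01,0,-0.48,0,0,0],[-0.01,0,-0.5,0,0,0],[-0.01,0,-0.5,0,0,0]])

```text
time: 12.6
ee_pos: [0.5633, 0.2936, 0.054]
ee_rot: [180.0, -0.0, -3.0]
contact_force: [-2.9, -4.8, 5.4]
opening: 0.0255
```

```bash
python3 held.py w10 112
```

```text
12.6 [0.5633 0.2936 0.054 ] [ 1.7997e+02 -5.0000e-02 -3.0000e+00] 0.025545529663542153 [-2.9 -4.8  5.4]
(array([188., 240.]), 600.2, 351.3, np.float64(53.1), 42.3, 25.4, -3.3) centre [566.20646114 353.26005512]
(array([318., 238.]), 597.1, 291.6, np.float64(53.1), 43.0, 25.3, -2.9) centre [563.44315766 293.30498208]
```

Call:
drive_tool(steps=[[0,0,-0.015,0,0,0],[0,0,-0.015,0,0,0]])

```text
time: 12.82
ee_pos: [0.5634, 0.2936, 0.054]
ee_rot: [180.0, -0.1, -3.0]
contact_force: [-5.8, -5.8, 14.2]
opening: 0.0256
```

Call:
drive_tool(steps=[[0,0,0,0,0,0],[0,0,0,0,0,0],[0,0,0,0,0,0],[0,0,0,0,0,0]], hand=-0.1)

```text
time: 13.15
ee_pos: [0.5634, 0.2946, 0.0513]
ee_rot: [-179.9, -0.0, -3.0]
contact_force: [0.0, 1.4, 1.7]
opening: 0.0479
```

Call:
drive_tool(steps=[[0,0,0.3,0,0,0],[0,0,0.6,0,0,0],[0,0,1,0,0,0],[0,0,1,0,0,0]])

```text
time: 13.48
ee_pos: [0.5672, 0.2957, 0.1592]
ee_rot: [-179.7, -0.7, -3.0]
contact_force: [1.6, 0.5, 1.3]
opening: 0.0513
```

```bash
python3 held.py w11 112
```

```text
13.4833 [0.5672 0.2957 0.1592] [-179.73   -0.7    -2.99] 0.051322417477192045 [1.6 0.5 1.3]
(array([322., 215.]), 588.0, 292.1, np.float64(53.1), 60.6, 24.7, -2.2) centre [563.11835338 293.05585645]
(array([243., 213.]), 593.5, 351.8, np.float64(53.1), 54.5, 25.3, -3.1) centre [565.59090006 353.31150282]
```

Both long pulls are home. Next is the far short pull, yaw -31.5°.

Call:
drive_tool(steps=[[0,-0.35,0,0,0,-0.07],[0,-0.7,0,0,0,-0.14],[0.1,-1,0,0,0,-0.2]])

```text
time: 13.78
ee_pos: [0.5705, 0.1933, 0.1496]
ee_rot: [179.9, 0.2, -21.2]
contact_force: [-0.3, -0.1, -0.3]
opening: 0.0515
```

Call:
drive_tool(steps=[[0,-0.35,0,0,0,-0.07],[0,-0.7,0,0,0,-0.117],[0.1,-1,0,0,0,-0.117]])

```text
time: 14.03
ee_pos: [0.5808, 0.0925, 0.1495]
ee_rot: [179.9, 0.2, -31.8]
contact_force: [-0.0, 0.6, 0.3]
opening: 0.0509
```

Call:
drive_tool(steps=[[0,-0.35,0,0,0,0],[0,-0.7,0,0,0,0],[0.1,-1,0,0,0,0]])

```text
time: 14.28
ee_pos: [0.5909, -0.0076, 0.1495]
ee_rot: [179.9, 0.2, -31.6]
contact_force: [0.6, 0.5, -0.9]
opening: 0.0509
```

Call:
drive_tool(steps=[[0,-0.33,0,0,0,0],[0,-0.33,0,0,0,0],[0,-0.33,0,0,0,0],[0,-0.33,0,0,0,0]])

```text
time: 14.62
ee_pos: [0.5923, -0.0384, 0.15]
ee_rot: [180.0, 0.1, -31.6]
contact_force: [0.4, 0.6, 0.5]
opening: 0.0508
```

```bash
cat > bench.py <<'E'
from m import *
import sys
tag=sys.argv[1]
s=read_state();print(s['time'],s['ee_pos'].round(4),s['ee_rot'].round(2),s['opening'])
snap('wrist',tag)
im,W=world(tag)
m=((W[...,2]>.029)&(W[...,2]<.036)&(im.min(-1)>60)).astype(np.uint8)
m=cv2.morphologyEx(m,cv2.MORPH_CLOSE,np.ones((5,5)))&((W[...,2]>.029)&(W[...,2]<.036)).astype(np.uint8)
n,l,st,c=cv2.connectedComponentsWithStats(m)
for i in range(1,n):
    if st[i,4]>150: print(c[i].round(),st[i,4],cv2.minAreaRect((W[l==i][:,:2]*1000).astype(np.float32)))
E
python3 bench.py w12
```

```text
14.6167 [ 0.5923 -0.0384  0.15  ] [ 1.800e+02  1.300e-01 -3.158e+01] 0.05083728535885571
[314. 228.] 2797 ((599.7322387695312, -38.710811614990234), (25.781593322753906, 70.88442993164062), 58.159488677978516)
[581. 273.] 2606 ((451.7577209472656, -204.99203491210938), (26.985889434814453, 71.80247497558594), 56.74171829223633)
[122. 309.] 356 ((623.5493774414062, 144.33560180664062), (22.166282653808594, 50.115962982177734), 87.28852844238281)
```

View pics/w12.png

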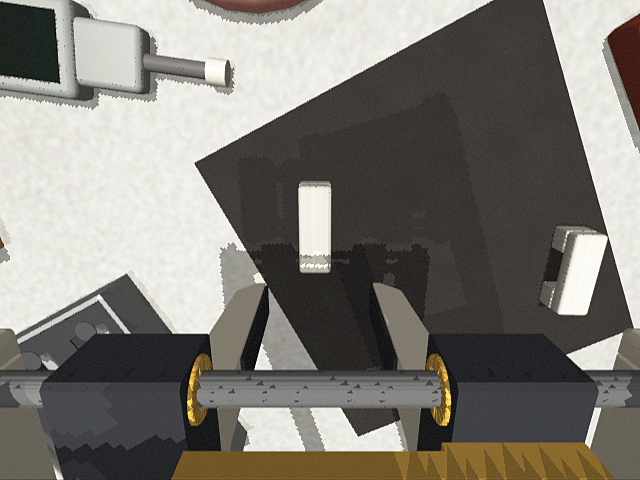

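Call:
drive_tool(steps=[[0.07,0,-0.2,0,0,-0.002],[0.07,0,-0.5,0,0,-0.002],[0.07,0,-0.8,0,0,-0.002],[0.07,0,-0.8,0,0,-0.002],[0.07,0,-0.8,0,0,-0.002]])

```text
time: 15.08
ee_pos: [0.5985, -0.037, 0.0698]
ee_rot: [179.9, 0.3, -31.6]
contact_force: [0.1, -0.3, -0.0]
opening: 0.0511
```

Call:
drive_tool(steps=[[0,0,-0.2,0,0,0],[0,0,-0.37,0,0,0],[0,0,-0.37,0,0,0],[0,0,-0.37,0,0,0]])

```text
time: 15.42
ee_pos: [0.6005, -0.0383, 0.0355]
ee_rot: [-180.0, -0.0, -31.7]
contact_force: [0.5, -0.1, 1.1]
opening: 0.0511
```

Call:
drive_tool(steps=[[0,0,-0.02,0,0,0],[0,0,-0.02,0,0,0]])

```text
time: 15.58
ee_pos: [0.6011, -0.0389, 0.0339]
ee_rot: [-179.9, -0.2, -31.7]
contact_force: [0.9, -0.8, -0.4]
opening: 0.0513
```

Call:
drive_tool(steps=[[0,0,0,0,0,0],[0,0,0,0,0,0],[0,0,0,0,0,0],[0,0,0,0,0,0],[0,0,0,0,0,0]], hand=1)

```text
time: 16.0
ee_pos: [0.6, -0.0389, 0.0324]
ee_rot: [-180.0, -0.0, -31.7]
contact_force: [0.2, -0.1, 1.2]
opening: 0.0258
```

Call:
drive_tool(steps=[[0,0,0.3,0,0,0],[0,0.1,0.6,0,0,0],[0,0.3,0.9,0,0,0.07],[0,0.7,1,0,0,0.14],[0,1,1,0,0,0.2]])

```text
time: 16.42
ee_pos: [0.6021, 0.0623, 0.136]
ee_rot: [-179.9, -0.4, -13.5]
contact_force: [0.2, -0.0, -1.5]
opening: 0.0258
```

Call:
drive_tool(steps=[[0,0.35,0,0,0,0.07],[0,0.7,0,0,0,0.12],[0,1,0,0,0,0.12]])

```text
time: 16.67
ee_pos: [0.5994, 0.1633, 0.132]
ee_rot: [-180.0, 0.0, -2.7]
contact_force: [0.0, -0.5, -1.4]
opening: 0.0255
```

Call:
drive_tool(steps=[[-0.05,0.35,0,0,0,0],[-0.1,0.68,-0.1,0,0,0],[-0.1,0.68,-0.3,0,0,0],[-0.1,0.68,-0.3,0,0,0],[-0.1,0.68,-0.3,0,0,0]])

```text
time: 17.08
ee_pos: [0.5886, 0.229, 0.1008]
ee_rot: [179.9, 0.2, -2.9]
contact_force: [-0.1, 0.1, -1.2]
opening: 0.0254
```

```bash
python3 held.py w13 72
```

```text
17.0833 [0.5886 0.229  0.1008] [179.92   0.21  -2.85] 0.02535495948933785 [-0.1  0.1 -1.2]
(array([120., 291.]), 573.1, 352.5, np.float64(53.1), 95.9, 25.7, -2.9) centre [585.8336718  351.85494001]
(array([212., 247.]), 607.2, 291.0, np.float64(53.1), 25.1, 23.0, 88.9) centre [606.76517793 268.35417412]
```

View pics/w13.png

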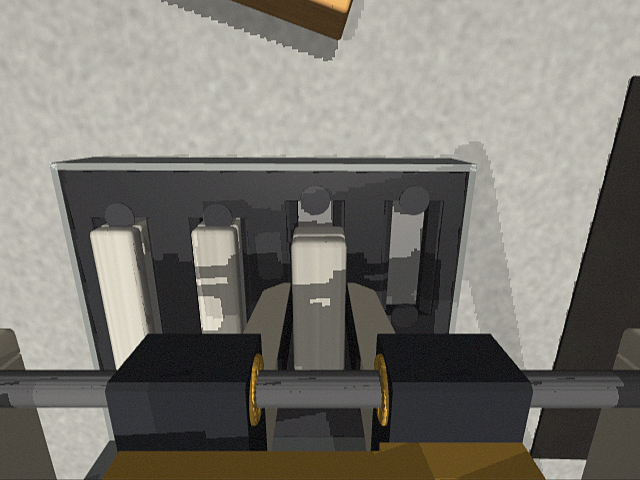

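```bash
cat > held2.py <<'E'
from m import *
import sys
def go(tag,L,new=True):
    if new:
        s=read_state();print(s['time'],s['ee_pos'].round(4),s['ee_rot'].round(2),s['contact_force'].round(1)); snap('wrist',tag)
    im,W=world(tag)
    z=np.nanmedian(W[245:260,310:326,2]); m=np.abs(W[...,2]-z)<.003; m[:,:285]=0; m[:,355:]=0; m[:200]=0; m[275:]=0
    P=(W[m]*1000); a=np.radians(-3); ex=np.array([np.cos(a),np.sin(a)]); ey=np.array([-ex[1],ex[0]])
    x=P[:,:2]@ex; y=P[:,:2]@ey
    X=np.percentile(x,99.7)+.8-L/2; Y=(np.percentile(y,1)+np.percentile(y,99))/2
    print('top z',z*1000,'width',np.ptp(y),'centre',X*ex+Y*ey)
if __name__=='__main__': go(sys.argv[1],float(sys.argv[2]),len(sys.argv)<4)
E
python3 held2.py w13 72 old;python3 held2.py w9 112 old
```

```text
top z 100.36703083124497 width 25.960614042519524 centre [588.60142042 229.15492303]
top z 101.55108200313711 width 25.961329621701168 centre [562.49398325 293.7855429 ]
```

Call:
drive_tool(steps=[[0.02,0.025,-0.05,0,0,0],[0.02,0.025,-0.1,0,0,0],[0.02,0.025,-0.1,0,0,0],[0.02,0.025,-0.1,0,0,0]])

```text
time: 17.47
ee_pos: [0.5921, 0.2309, 0.0921]
ee_rot: [180.0, 0.0, -3.0]
contact_force: [0.1, -0.6, -1.4]
opening: 0.0255
```

```bash
python3 held2.py w14 72
```

```text
17.4667 [0.5921 0.2309 0.0921] [ 1.7999e+02  2.0000e-02 -2.9800e+00] [ 0.1 -0.6 -1.4]
top z 91.81607213765875 width 25.961724150597036 centre [592.09439026 231.03494776]
```

Call:
drive_tool(steps=[[-0.015,0.005,-0.12,0,0,0],[-0.015,0.005,-0.22,0,0,0],[-0.015,0.005,-0.3,0,0,0],[-0.015,0.005,-0.36,0,0,0],[-0.015,0.005,-0.4,0,0,0],[-0.015,0.005,-0.41,0,0,0],[-0.015,0.005,-0.41,0,0,0]])

```text
time: 18.1
ee_pos: [0.5907, 0.2318, 0.0531]
ee_rot: [180.0, -0.1, -2.9]
contact_force: [-4.9, -3.7, 13.1]
opening: 0.0254
```

```bash
python3 held2.py w15 72
```

```text
18.1 [0.5907 0.2318 0.0531] [ 1.7997e+02 -5.0000e-02 -2.9000e+00] [-4.9 -3.7 13.1]
top z 53.209673699661494 width 25.960172346989708 centre [590.55453001 231.67679091]
```

Home (53.2 mm). Releasing it and going for the last short pull.

Call:
drive_tool(steps=[[0,0,-0.01,0,0,0],[0,0,-0.01,0,0,0]])

```text
time: 18.32
ee_pos: [0.5907, 0.2318, 0.053]
ee_rot: [180.0, -0.1, -2.9]
contact_force: [-7.5, -3.1, 18.5]
opening: 0.0254
```

Call:
drive_tool(steps=[[0,0,0,0,0,0],[0,0,0,0,0,0],[0,0,0,0,0,0],[0,0,0,0,0,0]], hand=-0.1)

```text
time: 18.65
ee_pos: [0.5918, 0.2336, 0.0514]
ee_rot: [-179.8, -0.2, -2.9]
contact_force: [-0.1, 5.0, 6.9]
opening: 0.0474
```

Call:
drive_tool(steps=[[0,0,0.3,0,0,0],[0,0,0.6,0,0,0],[0,0,1,0,0,0],[0,0,1,0,0,0]])

```text
time: 18.98
ee_pos: [0.5948, 0.2334, 0.158]
ee_rot: [-179.8, -0.7, -2.9]
contact_force: [2.1, 0.2, 1.5]
opening: 0.0512
```

Call:
drive_tool(steps=[[-0.1,-0.35,0,0,0,-0.07],[-0.2,-0.7,0,0,0,-0.14],[-0.3,-1,0,0,0,-0.2]])

```text
time: 19.23
ee_pos: [0.56, 0.1312, 0.1498]
ee_rot: [180.0, -0.0, -21.1]
contact_force: [0.5, -1.4, 0.7]
opening: 0.0513
```

Call:
drive_tool(steps=[[-0.1,-0.35,0,0,0,-0.07],[-0.2,-0.7,0,0,0,-0.13],[-0.3,-1,0,0,0,-0.13]])

```text
time: 19.48
ee_pos: [0.5299, 0.0304, 0.1497]
ee_rot: [180.0, -0.0, -32.9]
contact_force: [1.3, -0.4, 0.3]
opening: 0.051
```

Call:
drive_tool(steps=[[-0.1,-0.35,0,0,0,0],[-0.2,-0.7,0,0,0,0],[-0.3,-1,0,0,0,0]])

```text
time: 19.73
ee_pos: [0.4999, -0.0697, 0.1499]
ee_rot: [-180.0, -0.0, -32.6]
contact_force: [1.0, 0.2, -0.1]
opening: 0.0509
```

Call:
drive_tool(steps=[[-0.1,-0.35,0,0,0,0],[-0.2,-0.7,0,0,0,0],[-0.4,-1,0,0,0,0],[-0.4,-1,0,0,0,0]])

```text
time: 20.07
ee_pos: [0.4583, -0.1727, 0.1497]
ee_rot: [179.9, 0.0, -32.9]
contact_force: [0.5, -0.2, 0.4]
opening: 0.0512
```

```bash
python3 bench.py w16
```

```text
20.0667 [ 0.4583 -0.1727  0.1497] [179.87   0.   -32.88] 0.05122645005709024
[438.  39.] 1632 ((532.28759765625, -317.2388610839844), (75.06127166748047, 32.19790267944336), 1.1516941785812378)
[359. 221.] 2866 ((451.3094787597656, -205.7027587890625), (25.997629165649414, 70.98870849609375), 57.038124084472656)
[485. 225.] 217 ((394.6308898925781, -289.0316162109375), (14.99167537689209, 55.09766387939453), 25.426700592041016)
[534. 254.] 625 ((358.89447021484375, -306.74078369140625), (34.35084915161133, 58.57773971557617), 27.95271110534668)
[592. 356.] 643 ((231.0457000732422, -317.93438720703125), (46.126495361328125, 23.906370162963867), 29.045068740844727)
```

View pics/w16.png

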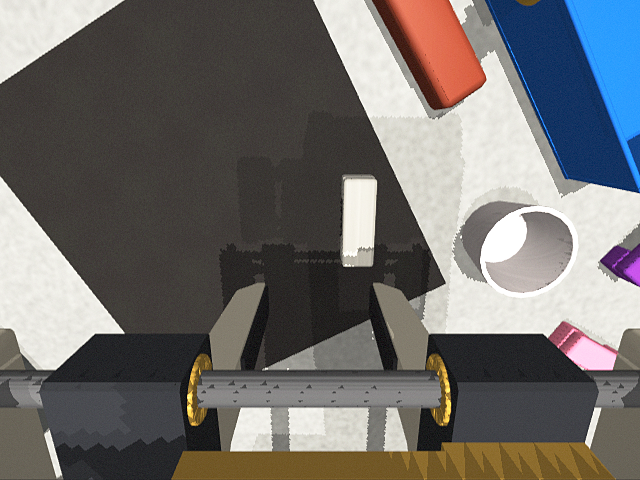

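Call:
drive_tool(steps=[[-0.07,-0.33,-0.2,0,0,0],[-0.07,-0.33,-0.5,0,0,0],[-0.07,-0.33,-0.8,0,0,0],[-0.07,-0.33,-0.8,0,0,0],[-0.07,-0.33,-0.8,0,0,0]])

```text
time: 20.53
ee_pos: [0.4528, -0.1991, 0.069]
ee_rot: [-180.0, 0.2, -32.6]
contact_force: [0.5, -0.1, -0.1]
opening: 0.0512
```

Call:
drive_tool(steps=[[0,0,-0.2,0,0,0],[0,0,-0.37,0,0,0],[0,0,-0.37,0,0,0],[0,0,-0.37,0,0,0],[0,0,-0.37,0,0,0]])

```text
time: 20.95
ee_pos: [0.4548, -0.2011, 0.0349]
ee_rot: [180.0, -0.2, -32.6]
contact_force: [-1.0, -0.1, 1.4]
opening: 0.051
```

Call:
drive_tool(steps=[[-0.035,-0.045,-0.02,0,0,0],[-0.035,-0.045,-0.02,0,0,0],[-0.035,-0.045,-0.02,0,0,0]])

```text
time: 21.2
ee_pos: [0.4502, -0.2059, 0.0319]
ee_rot: [180.0, -0.1, -32.6]
contact_force: [-0.4, -0.2, 0.3]
opening: 0.0508
```

Call:
drive_tool(steps=[[0,0,0,0,0,0],[0,0,0,0,0,0],[0,0,0,0,0,0],[0,0,0,0,0,0],[0,0,0,0,0,0]], hand=1)

```text
time: 21.62
ee_pos: [0.45, -0.2054, 0.0312]
ee_rot: [-180.0, 0.0, -32.6]
contact_force: [-0.2, -0.5, 0.1]
opening: 0.0258
```

Call:
drive_tool(steps=[[0,0,0.3,0,0,0],[0,0.1,0.6,0,0,0],[0.1,0.3,0.9,0,0,0.07],[0.3,0.7,1,0,0,0.14],[0.4,1,1,0,0,0.2]])

```text
time: 22.03
ee_pos: [0.4928, -0.1057, 0.1344]
ee_rot: [179.9, -0.4, -14.5]
contact_force: [0.9, 0.0, -1.7]
opening: 0.0255
```

Call:
drive_tool(steps=[[0.1,0.35,0,0,0,0.07],[0.2,0.7,0,0,0,0.13],[0.4,1,0,0,0,0.13]])

```text
time: 22.28
ee_pos: [0.5283, -0.0028, 0.1309]
ee_rot: [-180.0, 0.1, -2.6]
contact_force: [1.2, -0.2, -0.6]
opening: 0.0257
```

Call:
drive_tool(steps=[[0.1,0.35,0,0,0,0],[0.2,0.7,0,0,0,0],[0.4,1,0,0,0,0]])

```text
time: 22.53
ee_pos: [0.5683, 0.0973, 0.1306]
ee_rot: [-180.0, 0.2, -2.9]
contact_force: [-0.4, -0.3, -1.0]
opening: 0.0256
```

Call:
drive_tool(steps=[[0.1,0.35,0,0,0,0],[0.15,0.76,-0.1,0,0,0],[0.15,0.76,-0.3,0,0,0],[0.15,0.76,-0.35,0,0,0],[0.15,0.76,-0.35,0,0,0]])

```text
time: 22.95
ee_pos: [0.5828, 0.1706, 0.0936]
ee_rot: [179.9, 0.3, -2.8]
contact_force: [-0.7, -0.4, -0.8]
opening: 0.0254
```

```bash
python3 held2.py w17 72
```

```text
22.95 [0.5828 0.1706 0.0936] [179.92   0.32  -2.84] [-0.7 -0.4 -0.8]
top z 94.46227282697294 width 25.922239918801267 centre [584.70510504 170.57183377]
```

View pics/w17.png

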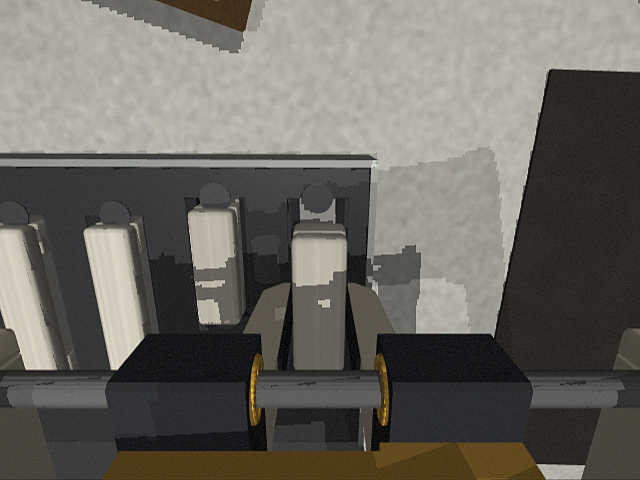

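Run:
```python
from m import *
im,W=world('w17')
for v in (182,220,250): print([(u,tuple((W[v,u]*1000).round(1))) for u in range(350,380,3)])
im,W=world('w3')
print([(u,tuple((W[150,u]*1000).round(1))) for u in range(405,436,3)])
```

```text
[(350, (np.float64(635.7), np.float64(149.8), np.float64(40.8))), (353, (np.float64(635.5), np.float64(148.0), np.float64(39.9))), (356, (np.float64(635.3), np.float64(146.2), np.float64(39.1))), (359, (np.float64(635.4), np.float64(144.5), np.float64(40.1))), (362, (np.float64(635.4), np.float64(142.9), np.float64(40.6))), (365, (np.float64(635.2), np.float64(141.0), np.float64(39.8))), (368, (np.float64(635.1), np.float64(139.4), np.float64(40.2))), (371, (np.float64(635.5), np.float64(138.0), np.float64(43.1))), (374, (np.float64(635.5), np.float64(136.4), np.float64(43.9))), (377, (np.float64(635.3), np.float64(134.6), np.float64(42.7)))]
[(350, (np.float64(613.1), np.float64(150.3), np.float64(40.5))), (353, (np.float64(612.8), np.float64(148.4), np.float64(39.6))), (356, (np.float64(612.9), np.float64(146.7), np.float64(40.5))), (359, (np.float64(612.6), np.float64(144.8), np.float64(39.6))), (362, (np.float64(612.7), np.float64(143.1), np.float64(40.3))), (365, (np.float64(612.5), np.float64(141.3), np.float64(39.9))), (368, (np.float64(613.3), np.float64(139.9), np.float64(43
[... 863 characters left out ...]
loat64(543.1), np.float64(157.7), np.float64(40.2))), (408, (np.float64(543.0), np.float64(154.2), np.float64(39.7))), (411, (np.float64(542.9), np.float64(150.9), np.float64(40.2))), (414, (np.float64(542.7), np.float64(147.6), np.float64(40.3))), (417, (np.float64(542.6), np.float64(144.1), np.float64(40.1))), (420, (np.float64(542.8), np.float64(141.9), np.float64(44.4))), (423, (np.float64(539.5), np.float64(126.1), np.float64(0.1))), (426, (np.float64(539.2), np.float64(122.2), np.float64(-0.9))), (429, (np.float64(539.2), np.float64(119.0), np.float64(0.9))), (432, (np.float64(539.0), np.float64(114.8), np.float64(-0.6))), (435, (np.float64(539.0), np.float64(111.7), np.float64(1.3)))]
```

Call:
drive_tool(steps=[[0.025,0.01,0,0,0,0],[0.025,0.01,0,0,0,0],[0.025,0.01,0,0,0,0]])

```text
time: 23.25
ee_pos: [0.5884, 0.1706, 0.0973]
ee_rot: [-180.0, -0.1, -3.0]
contact_force: [0.2, 0.4, -2.4]
opening: 0.0256
```

```bash
python3 held2.py w18 72
```

```text
23.25 [0.5884 0.1706 0.0973] [-1.7999e+02 -1.1000e-01 -3.0200e+00] [ 0.2  0.4 -2.4]
top z 98.34182119418674 width 25.99571016246105 centre [590.31889333 170.46420309]
```

A 3 mm rim stands near this cutout and my grip is low. I'll press to about 3 mm short of home, regrip higher, then finish the press.

Call:
drive_tool(steps=[[-0.03,0.012,-0.12,0,0,0],[-0.03,0.012,-0.22,0,0,0],[-0.03,0.012,-0.3,0,0,0],[-0.03,0.012,-0.36,0,0,0],[-0.03,0.012,-0.4,0,0,0],[-0.03,0.012,-0.42,0,0,0],[-0.03,0.012,-0.42,0,0,0]])

```text
time: 23.88
ee_pos: [0.5877, 0.1722, 0.0577]
ee_rot: [180.0, -0.4, -2.9]
contact_force: [-1.1, -2.4, 17.0]
opening: 0.0263
```

```bash
python3 held2.py w19 72
```

```text
23.8833 [0.5877 0.1722 0.0577] [180.    -0.41  -2.92] [-1.1 -2.4 17. ]
top z 54.22270319651294 width 25.78564463996767 centre [589.37105766 172.17714852]
```

Run:
```python
from m import *
im,W=world('w19')
for v in range(225,300,8): print(v,[tuple((W[v,u]*1000).round(1)) for u in (305,320,335)])
```

```text
225 [(np.float64(626.4), np.float64(176.9), np.float64(41.5)), (np.float64(625.6), np.float64(169.6), np.float64(40.2)), (np.float64(625.1), np.float64(162.1), np.float64(39.8))]
233 [(np.float64(625.0), np.float64(176.7), np.float64(51.2)), (np.float64(624.4), np.float64(169.7), np.float64(50.4)), (np.float64(624.2), np.float64(162.6), np.float64(50.8))]
241 [(np.float64(621.9), np.float64(176.8), np.float64(53.9)), (np.float64(621.5), np.float64(169.8), np.float64(53.8)), (np.float64(621.0), np.float64(162.9), np.float64(53.1))]
249 [(np.float64(618.2), np.float64(177.0), np.float64(54.5)), (np.float64(617.5), np.float64(170.0), np.float64(53.4)), (np.float64(617.4), np.float64(163.0), np.float64(54.1))]
257 [(np.float64(614.3), np.float64(177.2), np.float64(54.5)), (np.float64(613.8), np.float64(170.2), np.float64(54.3)), (np.float64(614.0), np.float64(163.2), np.float64(55.7))]
265 [(np.float64(610.7), np.float64(177.4), np.float64(55.8)), (np.float64(610.2), np.float64(170.4), np.float64(55.3)), (np.float64(610.3), np.float64(163.4), np.float64(56.4))]
273 [(np.float64(607.2), np.float64(177.6), np.float64(56.9)), (np.float64(606.8), np.float64(170.6), np.float64(56.9)), (np.float64(606.2), np.float64(163.5), np.float64(56.3))]
281 [(np.float64(603.0), np.float64(177.9), np.float64(56.5)), (np.float64(602.9), np.float64(170.8), np.float64(57.2)), (np.float64(602.5), np.float64(163.7), np.float64(57.2))]
289 [(np.float64(599.5), np.float64(178.0), np.float64(58.0)), (np.float64(599.7), np.float64(170.9), np.float64(59.2)), (np.float64(598.8), np.float64(163.9), np.float64(58.0))]
297 [(np.float64(595.6), np.float64(178.3), np.float64(58.3)), (np.float64(595.5), np.float64(171.1), np.float64(58.9)), (np.float64(595.7), np.float64(164.1), np.float64(60.1))]
```

View pics/w19.png

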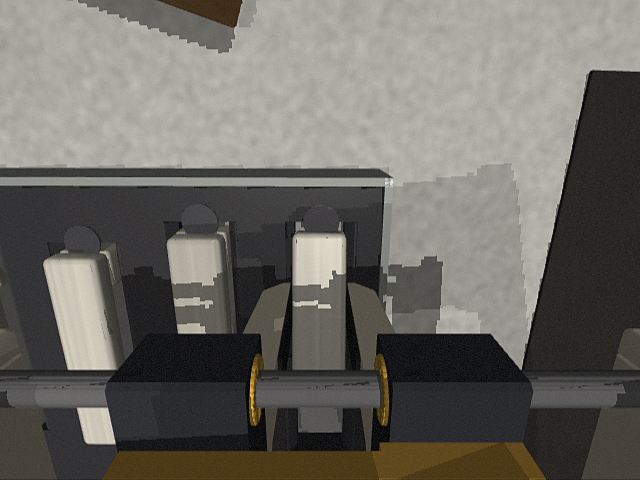

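The pull has tipped, near end high by about 12°. I'll open, lift and look.

Call:
drive_tool(steps=[[0,0,0,0,0,0],[0,0,0,0,0,0],[0,0,0,0,0,0]], hand=0.2)

```text
time: 24.18
ee_pos: [0.5842, 0.1727, 0.0538]
ee_rot: [180.0, 0.0, -2.9]
contact_force: [0.1, 0.1, 0.2]
opening: 0.0364
```

Call:
drive_tool(steps=[[0,0,0.2,0,0,0],[-0.3,0,0.5,0,0,0],[-0.7,0,1,0,0,0],[-0.7,0,1,0,0,0],[-0.7,0,1,0,0,0]])

```text
time: 24.6
ee_pos: [0.5137, 0.1735, 0.1578]
ee_rot: [-179.9, -0.2, -2.9]
contact_force: [0.1, 0.7, -0.2]
opening: 0.0372
```

Run:
```python
from m import *
im,W=world('w18')
for v in range(225,300,12): print(v,[tuple((W[v,u]*1000).round(1)) for u in (305,320,335)])
s=read_state();print(s['ee_pos'],s['ee_rot'])
snap('wrist','w20')
for p in parts('w20',.018,.08): print(p)
print(crop('w20',220,60,460,300,3))
```

```text
225 [(np.float64(625.9), np.float64(175.4), np.float64(76.7)), (np.float64(625.3), np.float64(167.9), np.float64(75.8)), (np.float64(625.0), np.float64(160.3), np.float64(76.1))]
237 [(np.float64(625.7), np.float64(174.7), np.float64(97.0)), (np.float64(625.1), np.float64(168.0), np.float64(96.2)), (np.float64(624.7), np.float64(161.2), np.float64(96.1))]
249 [(np.float64(620.6), np.float64(175.0), np.float64(98.8)), (np.float64(620.2), np.float64(168.2), np.float64(98.6)), (np.float64(619.8), np.float64(161.5), np.float64(98.5))]
261 [(np.float64(614.5), np.float64(175.4), np.float64(97.9)), (np.float64(614.0), np.float64(168.5), np.float64(97.6)), (np.float64(613.6), np.float64(161.7), np.float64(97.5))]
273 [(np.float64(608.9), np.float64(175.7), np.float64(98.7)), (np.float64(608.5), np.float64(168.8), np.float64(98.5)), (np.float64(608.0), np.float64(161.9), np.float64(98.4))]
285 [(np.float64(602.7), np.float64(176.1), np.float64(98.3)), (np.float64(602.2), np.float64(169.1), np.float64(98.0)), (np.float64(601.8), np.float64(162.1), np.float64(98.0))]
297 [(np.float64(596.7), n
[... 202 characters left out ...]
   -0.23880631   -2.85625082]
(array([179., 106.]), 553.1, 263.5, np.float64(43.1), 249.5, 203.9, 87.2)
(array([320.,  77.]), 631.3, 166.6, np.float64(40.9), 13.0, 8.7, 83.2)
(array([315., 140.]), 587.7, 172.3, np.float64(60.2), 68.9, 24.9, -2.9)
(array([230., 142.]), 589.3, 231.8, np.float64(53.1), 71.1, 25.6, -2.9)
(array([ 67., 182.]), 565.3, 353.0, np.float64(53.0), 110.8, 26.8, -2.9)
(array([150., 181.]), 563.3, 293.3, np.float64(53.1), 110.2, 26.2, -3.2)
(array([242., 238.]), 511.1, 236.2, np.float64(24.2), 27.6, 15.5, 88.6)
(array([314., 239.]), 507.3, 175.7, np.float64(24.2), 27.8, 14.8, 87.0)
(array([ 73., 340.]), 453.7, 360.9, np.float64(75.3), 64.3, 4.7, 86.5)
pics/w20_c220_60.png
```

View pics/w20.png

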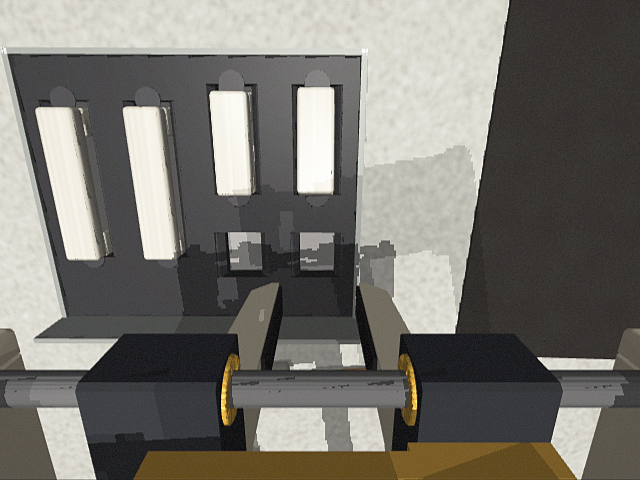

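Run:
```python
from m import *
im,W=world('w20')
for v in range(84,200,8): print(v,[tuple((W[v,u]*1000).round(1)) for u in (305,316,328)])
```

```text
84 [(np.float64(627.5), np.float64(177.3), np.float64(41.9)), (np.float64(627.1), np.float64(169.6), np.float64(42.5)), (np.float64(626.7), np.float64(161.3), np.float64(41.8))]
92 [(np.float64(621.3), np.float64(177.3), np.float64(53.2)), (np.float64(621.0), np.float64(169.9), np.float64(52.6)), (np.float64(620.6), np.float64(161.8), np.float64(53.2))]
100 [(np.float64(616.2), np.float64(177.5), np.float64(54.4)), (np.float64(615.9), np.float64(170.1), np.float64(54.4)), (np.float64(615.4), np.float64(162.1), np.float64(54.9))]
108 [(np.float64(611.1), np.float64(177.8), np.float64(56.0)), (np.float64(610.8), np.float64(170.4), np.float64(55.7)), (np.float64(610.3), np.float64(162.3), np.float64(56.0))]
116 [(np.float64(606.0), np.float64(178.1), np.float64(56.0)), (np.float64(605.6), np.float64(170.7), np.float64(57.5)), (np.float64(605.2), np.float64(162.6), np.float64(57.6))]
124 [(np.float64(600.9), np.float64(178.3), np.float64(57.6)), (np.float64(600.5), np.float64(170.9), np.float64(59.5)), (np.float64(600.1), np.float64(162.8), np.float64(56.2))]
132 [(np.float64(595.7), np.
[... 882 characters left out ...]
4(569.8), np.float64(179.9), np.float64(65.9)), (np.float64(569.4), np.float64(172.5), np.float64(66.1)), (np.float64(568.9), np.float64(164.3), np.float64(64.9))]
180 [(np.float64(564.3), np.float64(180.3), np.float64(65.8)), (np.float64(564.0), np.float64(172.7), np.float64(66.3)), (np.float64(563.6), np.float64(164.6), np.float64(65.7))]
188 [(np.float64(559.3), np.float64(180.5), np.float64(68.3)), (np.float64(558.7), np.float64(173.0), np.float64(66.8)), (np.float64(558.4), np.float64(164.8), np.float64(67.7))]
196 [(np.float64(548.9), np.float64(182.1), np.float64(40.5)), (np.float64(548.7), np.float64(173.7), np.float64(41.9)), (np.float64(548.0), np.float64(164.6), np.float64(40.7))]
```

The far foot is home, but the near foot rests on the foam edge (its bottom at about x=547, right at the cutout end). I'll regrip at the near foot, ease it +x and press it level.

Call:
drive_tool(steps=[[0.25,0,-0.1,0,0,0],[0.49,0,-0.3,0,0,0],[0.49,0,-0.55,0,0,0],[0.49,0,-0.6,0,0,0],[0.49,0,-0.6,0,0,0],[0.49,0,-0.6,0,0,0]], hand=0.2)

```text
time: 25.15
ee_pos: [0.5627, 0.1727, 0.0931]
ee_rot: [180.0, 0.2, -2.9]
contact_force: [1.2, -0.6, -0.3]
opening: 0.0374
```

Call:
drive_tool(steps=[[0,0,-0.12,0,0,0],[0,0,-0.23,0,0,0],[0,0,-0.23,0,0,0],[0,0,-0.23,0,0,0]])

```text
time: 25.48
ee_pos: [0.563, 0.1729, 0.0712]
ee_rot: [180.0, 0.0, -2.9]
contact_force: [0.1, -0.5, -0.3]
opening: 0.037
```

Call:
drive_tool(steps=[[0,0,0,0,0,0],[0,0,0,0,0,0],[0,0,0,0,0,0],[0,0,0,0,0,0]], hand=1)

```text
time: 25.82
ee_pos: [0.5639, 0.1729, 0.0719]
ee_rot: [-180.0, -0.1, -2.9]
contact_force: [-0.8, 0.2, 3.7]
opening: 0.0257
```

Call:
drive_tool(steps=[[0.03,0,0,0,0,0],[0.05,0,-0.01,0,0,0],[0.05,0,-0.04,0,0,0],[0.06,0,-0.08,0,0,0],[0.06,0,-0.08,0,0,0]])

```text
time: 26.23
ee_pos: [0.5675, 0.1728, 0.0629]
ee_rot: [180.0, 0.2, -2.9]
contact_force: [-5.6, -0.1, 2.0]
opening: 0.0253
```

Run:
```python
from m import *
s=read_state();print(s['ee_pos'],s['ee_rot'],s['contact_force'])
snap('wrist','w21'); im,W=world('w21')
for v in range(150,300,8): print(v,[tuple((W[v,u]*1000).round(1)) for u in (308,318,330)])
```

```text
[0.56749445 0.17282645 0.06290646] [179.97053244   0.22875896  -2.90261304] [-5.58612041 -0.1287594   1.97015299]
150 [(np.float64(641.4), np.float64(174.1), np.float64(39.9)), (np.float64(641.2), np.float64(169.3), np.float64(40.6)), (np.float64(640.9), np.float64(163.6), np.float64(40.7))]
158 [(np.float64(637.7), np.float64(174.3), np.float64(40.8)), (np.float64(637.5), np.float64(169.5), np.float64(40.6)), (np.float64(637.1), np.float64(163.7), np.float64(40.2))]
166 [(np.float64(633.9), np.float64(174.5), np.float64(40.6)), (np.float64(633.7), np.float64(169.7), np.float64(40.7)), (np.float64(633.4), np.float64(163.9), np.float64(41.1))]
174 [(np.float64(630.1), np.float64(174.8), np.float64(40.7)), (np.float64(629.9), np.float64(169.9), np.float64(41.1)), (np.float64(629.7), np.float64(164.1), np.float64(42.1))]
182 [(np.float64(627.9), np.float64(174.6), np.float64(52.2)), (np.float64(627.8), np.float64(170.0), np.float64(53.1)), (np.float64(627.4), np.float64(164.5), np.float64(52.3))]
190 [(np.float64(624.4), np.float64(174.8), np.float64(53.0)), (np.float64(624.2), np.float
[... 1714 characters left out ...]
4(585.8), np.float64(177.0), np.float64(55.5)), (np.float64(585.8), np.float64(172.1), np.float64(55.9)), (np.float64(585.6), np.float64(166.3), np.float64(56.2))]
278 [(np.float64(582.0), np.float64(177.2), np.float64(56.4)), (np.float64(582.4), np.float64(172.3), np.float64(57.8)), (np.float64(581.1), np.float64(166.5), np.float64(55.6))]
286 [(np.float64(577.7), np.float64(177.5), np.float64(56.2)), (np.float64(577.5), np.float64(172.6), np.float64(56.4)), (np.float64(577.7), np.float64(166.7), np.float64(57.5))]
294 [(np.float64(574.0), np.float64(177.6), np.float64(57.5)), (np.float64(573.5), np.float64(172.8), np.float64(57.0)), (np.float64(572.8), np.float64(166.9), np.float64(56.2))]
```

View pics/w21.png

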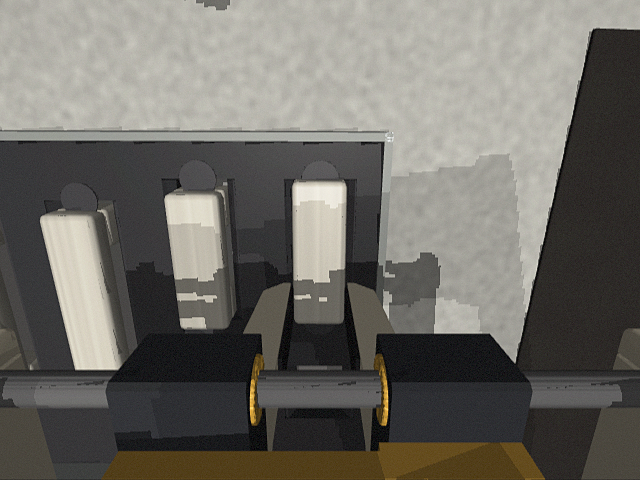

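It's nearly level now but slightly far in +x. I'll ease back a little and press the rest.

Call:
drive_tool(steps=[[-0.02,0,-0.02,0,0,0],[-0.03,0,-0.05,0,0,0],[-0.03,0,-0.07,0,0,0],[-0.03,0,-0.08,0,0,0],[-0.03,0,-0.08,0,0,0]])

```text
time: 26.7
ee_pos: [0.5662, 0.1728, 0.0581]
ee_rot: [180.0, -0.0, -2.9]
contact_force: [-9.3, -2.6, 21.1]
opening: 0.0258
```

Call:
drive_tool(steps=[[0,0,0,0,0,0],[0,0,0,0,0,0],[0,0,0,0,0,0]], hand=0.2)

```text
time: 26.95
ee_pos: [0.5666, 0.1729, 0.0552]
ee_rot: [-180.0, -0.0, -2.9]
contact_force: [-0.2, 0.5, 0.3]
opening: 0.0362
```

Call:
drive_tool(steps=[[0,0,0.2,0,0,0],[-0.3,0,0.5,0,0,0],[-0.5,0,1,0,0,0],[-0.5,0,1,0,0,0],[-0.5,0,1,0,0,0]])

```text
time: 27.37
ee_pos: [0.5179, 0.1734, 0.1587]
ee_rot: [-179.9, -0.4, -2.9]
contact_force: [0.4, 0.3, -0.1]
opening: 0.0368
```

```bash
cat > tray.py <<'E'
from m import *
import sys
s=read_state();print(s['time'],s['ee_pos'].round(4),s['ee_rot'].round(1),s['contact_force'].round(1))
tag=sys.argv[1]; snap('wrist',tag); im,W=world(tag)
m=((W[...,2]>.047)&(W[...,2]<.07)&(im.min(-1)>60)).astype(np.uint8)
n,l,st,c=cv2.connectedComponentsWithStats(m)
for i in range(1,n):
    if st[i,4]<300: continue
    P=W[l==i]*1000; r=cv2.minAreaRect(P[:,:2].astype(np.float32))
    A=np.c_[P[:,:2]-P[:,:2].mean(0),np.ones(len(P))]; k=P[:,2]>51.5; q=np.linalg.lstsq(A[k],P[k][:,2],rcond=None)[0]
    print(c[i].round(),'centre',np.round(r[0],1),'size',np.round(r[1],1),'ang',round(r[2],1),'z med',np.median(P[:,2]).round(2),'slope x,y',q[:2].round(3),'zmean',q[2].round(2))
E
python3 tray.py w22
```

```text
27.3667 [0.5179 0.1734 0.1587] [-179.9   -0.4   -2.9] [ 0.4  0.3 -0.1]
[316. 141.] centre [591.6 171.3] size [26.  71.4] ang 86.9 z med 53.06 slope x,y [-0.001 -0.003] zmean 53.12
[232. 148.] centre [590.1 231.6] size [26.2 71.1] ang 86.9 z med 53.01 slope x,y [-0.001  0.004] zmean 53.09
[ 72. 187.] centre [565.8 352.5] size [ 27.1 111.4] ang 86.6 z med 52.93 slope x,y [0.    0.007] zmean 53.06
[153. 187.] centre [562.8 293. ] size [ 26.5 111.4] ang 86.8 z med 52.97 slope x,y [-0.     0.004] zmean 53.08
[123. 330.] centre [453.9 321.2] size [143.3   2.7] ang 87.1 z med 56.59 slope x,y [-0.051  0.054] zmean 59.14
[318. 332.] centre [445.9 177.1] size [63.7  2.4] ang 87.3 z med 59.16 slope x,y [-0.612  0.027] zmean 61.02
```

View pics/w22.png

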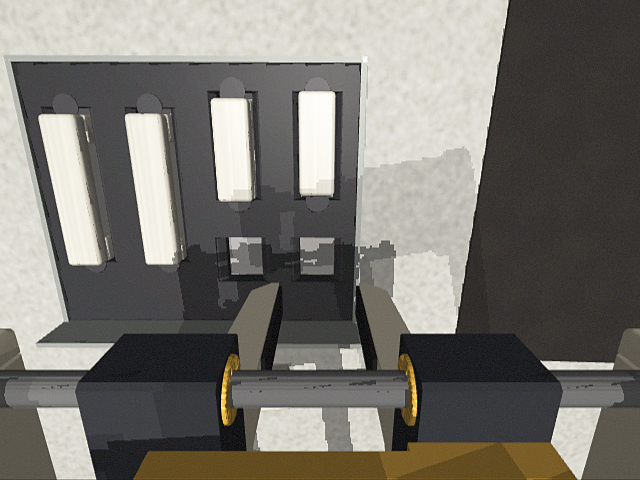

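All four are at 53.1 mm and level. The last short pull is about 3-4 mm off in +x, so I'll check its end gaps closely.

```bash
crop() { :; }
python3 - <<'E'
from h import *
print(crop('w22',200,70,350,220,5))
E
```

```text
pics/w22_c200_70.png
```

View pics/w22_c200_70.png

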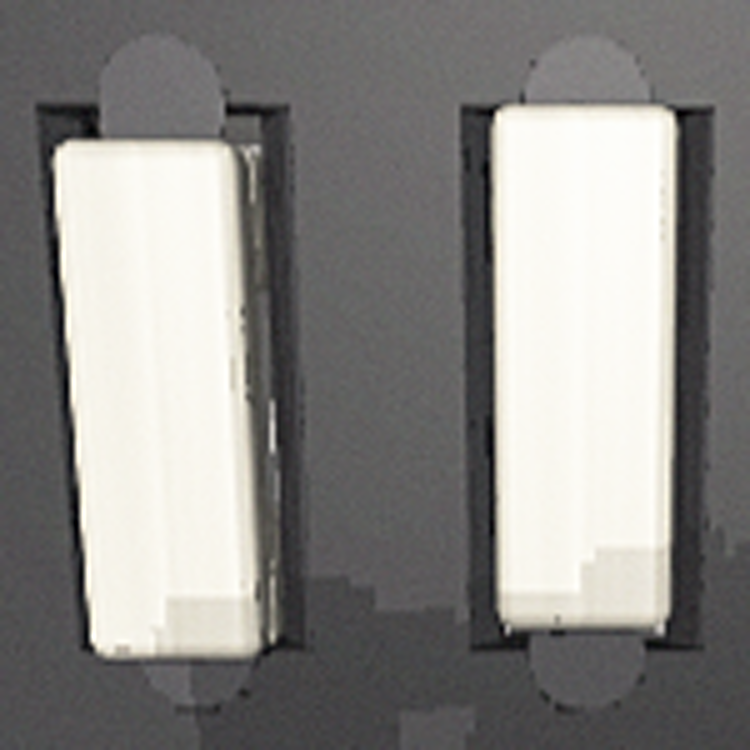

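The right pull touches the far end of its cutout. I'll regrip it at the middle and ease it back about 3 mm.

Call:
drive_tool(steps=[[0.35,-0.01,-0.1,0,0,0],[0.71,-0.02,-0.3,0,0,0],[0.71,-0.02,-0.6,0,0,0],[0.71,-0.02,-0.75,0,0,0],[0.71,-0.02,-0.75,0,0,0],[0.71,-0.02,-0.75,0,0,0]])

```text
time: 27.92
ee_pos: [0.5862, 0.1705, 0.0772]
ee_rot: [180.0, 0.3, -2.9]
contact_force: [0.4, 0.4, -0.1]
opening: 0.0369
```

Call:
drive_tool(steps=[[0.02,0,-0.1,0,0,0],[0.02,0,-0.2,0,0,0],[0.02,0,-0.2,0,0,0],[0.02,0,-0.2,0,0,0]])

```text
time: 28.25
ee_pos: [0.5891, 0.1709, 0.0599]
ee_rot: [180.0, 0.0, -2.9]
contact_force: [0.4, 0.3, -0.4]
opening: 0.0371
```

Call:
drive_tool(steps=[[0,0,0,0,0,0],[0,0,0,0,0,0],[0,0,0,0,0,0],[0,0,0,0,0,0]], hand=1)

```text
time: 28.58
ee_pos: [0.5899, 0.171, 0.0609]
ee_rot: [-180.0, -0.1, -2.9]
contact_force: [0.9, 0.2, 2.9]
opening: 0.0253
```

Call:
drive_tool(steps=[[-0.02,0,-0.005,0,0,0],[-0.04,0,-0.01,0,0,0],[-0.05,0,-0.01,0,0,0],[-0.05,0,-0.01,0,0,0]])

```text
time: 28.92
ee_pos: [0.5881, 0.171, 0.0611]
ee_rot: [-179.9, -0.5, -2.9]
contact_force: [5.9, 0.3, 2.5]
opening: 0.0253
```

```bash
python3 tray.py w23; python3 held2.py w23 72 old
```

```text
28.9167 [0.5881 0.171  0.0611] [-179.9   -0.5   -2.9] [5.9 0.3 2.5]
[319. 293.] centre [589.6 170.8] size [25.8 72.4] ang 87.0 z med 53.32 slope x,y [ 0.004 -0.   ] zmean 53.34
[197. 282.] centre [599.9 230.8] size [25.9 52.1] ang 86.9 z med 53.08 slope x,y [-0.003  0.006] zmean 53.11
[ 84. 310.] centre [586.7 291.6] size [27.  65.2] ang 86.5 z med 53.02 slope x,y [-0.001  0.009] zmean 53.1
[277. 293.] centre [599.2 190.8] size [12.7  1.6] ang 87.6 z med 62.89 slope x,y [-2.195  0.416] zmean 62.27
[360. 293.] centre [597.1 150. ] size [13.1  1.5] ang 86.5 z med 62.88 slope x,y [-2.092 -0.215] zmean 62.51
[ 98. 423.] centre [519.4 299.2] size [18.5 24.2] ang 87.2 z med 53.21 slope x,y [ 0.013 -0.025] zmean 53.19
top z 53.53055955429638 width 25.94403626298356 centre [590.32230635 170.83577236]
```

Call:
drive_tool(steps=[[-0.02,0,-0.01,0,0,0],[-0.03,0,-0.02,0,0,0],[-0.03,0,-0.03,0,0,0]])

```text
time: 29.22
ee_pos: [0.5876, 0.171, 0.0607]
ee_rot: [-179.9, -0.8, -2.9]
contact_force: [4.1, -0.3, 21.5]
opening: 0.0252
```

Call:
drive_tool(steps=[[0,0,0,0,0,0],[0,0,0,0,0,0],[0,0,0,0,0,0]], hand=0.2)

```text
time: 29.47
ee_pos: [0.5807, 0.1708, 0.0559]
ee_rot: [180.0, 0.1, -2.9]
contact_force: [-1.6, -0.1, -0.2]
opening: 0.0365
```

Call:
drive_tool(steps=[[0,0,0.2,0,0,0],[-0.3,0.1,0.5,0,0,0],[-0.8,0.2,1,0,0,0],[-0.8,0.3,1,0,0,0],[-0.8,0.3,1,0,0,0]])

```text
time: 29.88
ee_pos: [0.4991, 0.2031, 0.1599]
ee_rot: [-179.9, -0.2, -2.8]
contact_force: [0.6, 0.4, 0.4]
opening: 0.0373
```

```bash
python3 tray.py w24
```

```text
29.8833 [0.4991 0.2031 0.1599] [-179.9   -0.2   -2.8] [0.6 0.4 0.4]
[359. 114.] centre [588.8 170.9] size [26.2 71.1] ang 87.0 z med 53.05 slope x,y [-0.001 -0.   ] zmean 53.12
[272. 117.] centre [589.9 231.6] size [26.  71.8] ang 87.0 z med 53.04 slope x,y [ 0.001 -0.001] zmean 53.12
[107. 158.] centre [565.4 352.5] size [ 26.7 111.3] ang 87.0 z med 52.95 slope x,y [0.    0.004] zmean 53.08
[190. 157.] centre [562.7 293.2] size [ 26.6 112.3] ang 87.2 z med 53.01 slope x,y [-0.     0.003] zmean 53.09
[130. 307.] centre [455.4 355. ] size [76.4  2.2] ang 86.9 z med 59.24 slope x,y [ 0.07  -0.004] zmean 61.05
```

View pics/w24.png

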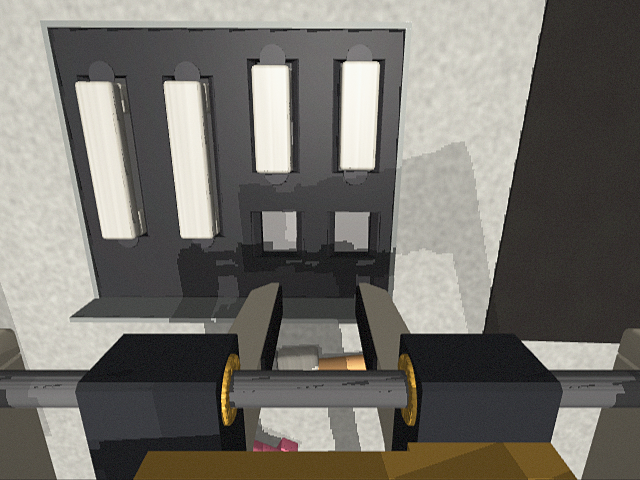

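All four pulls are home: level, tops 53.1 mm, within about 2 mm of their cutout centres. Next, the clip.

Call:
drive_tool(steps=[[0,-0.35,0.3,0,0,0.03],[0,-0.7,0.6,0,0,0.03],[0,-1,0.9,0,0,0.03]], hand=-0.6)

```text
time: 30.18
ee_pos: [0.5006, 0.1065, 0.238]
ee_rot: [180.0, 0.3, -0.1]
contact_force: [0.9, -0.1, -0.3]
opening: 0.0528
```

Call:
drive_tool(steps=[[0,-0.35,0,0,0,0],[0,-0.7,0,0,0,0],[0,-1,0,0,0,0]])

```text
time: 30.43
ee_pos: [0.5015, 0.0051, 0.2385]
ee_rot: [180.0, 0.1, -0.2]
contact_force: [0.7, 0.2, -1.0]
opening: 0.0719
```

Call:
drive_tool(steps=[[0,-0.35,0,0,0,0],[0,-0.7,0,0,0,0],[0,-1,0,0,0,0]])

```text
time: 30.68
ee_pos: [0.501, -0.0951, 0.2377]
ee_rot: [-180.0, 0.2, -0.3]
contact_force: [-0.1, 0.0, -0.1]
opening: 0.0742
```

Call:
drive_tool(steps=[[0,-0.35,0,0,0,0],[0,-0.7,0,0,0,0],[0,-1,0,0,0,0]])

```text
time: 30.93
ee_pos: [0.5009, -0.1952, 0.2375]
ee_rot: [-180.0, 0.1, -0.3]
contact_force: [0.9, 0.1, -0.0]
opening: 0.0742
```

Call:
drive_tool(steps=[[0,-0.35,0,0,0,0],[0,-0.7,0,0,0,0],[0,-1,0,0,0,0]])

```text
time: 31.18
ee_pos: [0.5007, -0.2952, 0.2372]
ee_rot: [-179.9, 0.1, -0.3]
contact_force: [0.8, -0.1, -0.0]
opening: 0.0745
```

Call:
drive_tool(steps=[[0,-0.35,0,0,0,0],[0,-0.75,0,0,0,0],[0,-0.75,0,0,0,0],[0,-0.75,0,0,0,0]])

```text
time: 31.52
ee_pos: [0.5004, -0.3697, 0.2364]
ee_rot: [-179.8, 0.2, -0.4]
contact_force: [-0.1, 0.8, 0.0]
opening: 0.0745
```

Run:
```python
from m import *
s=read_state();print(s['time'],s['ee_pos'],s['ee_rot'],s['joint_pos'].round(0))
snap('wrist','w25')
```

```text
31.5167 [ 0.5003675  -0.36971368  0.23642251] [-1.79845738e+02  1.70872666e-01 -4.29025523e-01] [-47.  22.  77.  -0.  81.  44.]
```

View pics/w25.png

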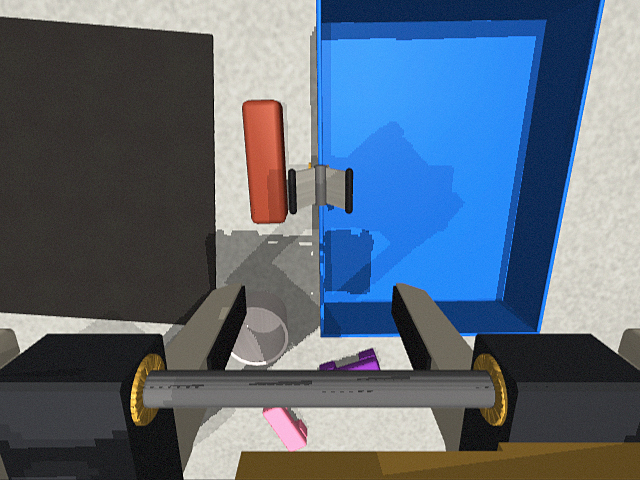

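```bash
cat > clip.py <<'E'
from m import *
import sys
tag=sys.argv[1]
if len(sys.argv)<3:
    s=read_state();print(s['time'],s['ee_pos'].round(4),s['ee_rot'].round(1),s['opening']); snap('wrist',tag)
im,W=world(tag)
m=((W[...,2]>.083)&(W[...,2]<.125)).astype(np.uint8); m[300:]=0
n,l,st,c=cv2.connectedComponentsWithStats(m)
for i in range(1,n):
    if st[i,4]<80: continue
    P=W[l==i]*1000
    print(c[i].round(),st[i],'min',np.percentile(P,1,axis=0).round(1),'max',np.percentile(P,99,axis=0).round(1))
    T=P[P[:,2]>np.percentile(P[:,2],99)-7]
    k=cv2.kmeans(T.astype(np.float32),2,None,(3,50,.1),5,cv2.KMEANS_PP_CENTERS)[1].ravel()
    for j in (0,1):
        Q=T[k==j]; print('  handle',Q.mean(0).round(1),'lo',np.percentile(Q,2,axis=0).round(1),'hi',np.percentile(Q,98,axis=0).round(1),cv2.minAreaRect(Q[:,:2].astype(np.float32)))
mr=((W[...,2]>.071)&(W[...,2]<.08)&(im[...,2]>100)&(im[...,0]<90)); mr[350:]=0
P=W[mr]*1000; P=P[abs(P[:,1]+370)<8]
if len(P)>30: print('rim',len(P),np.polyfit(P[:,0]-540,P[:,1],1),P[:,0].min(),P[:,0].max())
E
python3 clip.py w25 old; python3 -c "
from h import *;print(crop('w25',230,140,410,260,4))"
```

```text
[320. 188.] [ 288  165   65   49 2465] min [ 520.9 -395.6   83.3] max [ 553.9 -346.6  116.1]
  handle [ 537.4 -392.8  114.3] lo [ 520.7 -395.9  109.7] hi [ 553.9 -389.8  116.4] ((536.7911987304688, -392.7129211425781), (35.45234298706055, 6.138624668121338), 1.2634341716766357)
  handle [ 537.6 -349.4  114.2] lo [ 520.7 -352.3  109.6] hi [ 554.  -346.3  116.1] ((537.2636108398438, -349.3502197265625), (35.02064895629883, 6.433473587036133), 0.4874562919139862)
rim 1330 [ 5.98527857e-03 -3.71196898e+02] 383.0534846169363 676.8197106572092
pics/w25_c230_140.png
```

View pics/w25_c230_140.png

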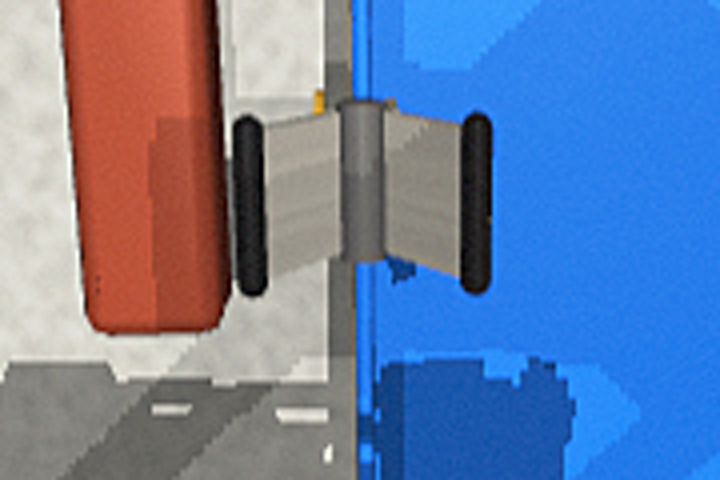

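The clip is centred at (537.4, -371.1), with handle ends 49.6 mm over their outsides and tops at 116 mm, as described. I'm descending on it.

Call:
drive_tool(steps=[[0.2,-0.01,0,0,0,0.005],[0.37,-0.01,-0.2,0,0,0.005],[0.37,-0.01,-0.5,0,0,0.005],[0.37,-0.01,-0.8,0,0,0.005],[0.37,-0.01,-0.8,0,0,0.005],[0.37,-0.01,-0.8,0,0,0.005]])

```text
time: 32.07
ee_pos: [0.5377, -0.3659, 0.1576]
ee_rot: [-179.8, 0.2, 0.3]
contact_force: [0.3, 0.2, 0.9]
opening: 0.0743
```

```bash
python3 clip.py w26
```

```text
32.0667 [ 0.5377 -0.3659  0.1576] [-179.8    0.2    0.3] 0.07430050921713939
[327. 266.] [ 285  234   86   66 3903] min [ 521.9 -395.3   83.4] max [ 554.1 -346.7  116. ]
  handle [ 538.9 -392.6  114.2] lo [ 522.8 -395.9  109.4] hi [ 554.4 -389.9  116.2] ((538.6552734375, -392.595703125), (33.38707733154297, 6.958437919616699), 0.6540145874023438)
  handle [ 538.6 -349.5  114.1] lo [ 522.4 -352.5  109.3] hi [ 554.1 -346.3  116.3] ((538.3291625976562, -349.3802490234375), (33.19362258911133, 6.9841694831848145), 1.1885982751846313)
rim 1633 [ 1.72574679e-03 -3.71187300e+02] 459.87968509793683 681.1850530011857
```

View pics/w26.png

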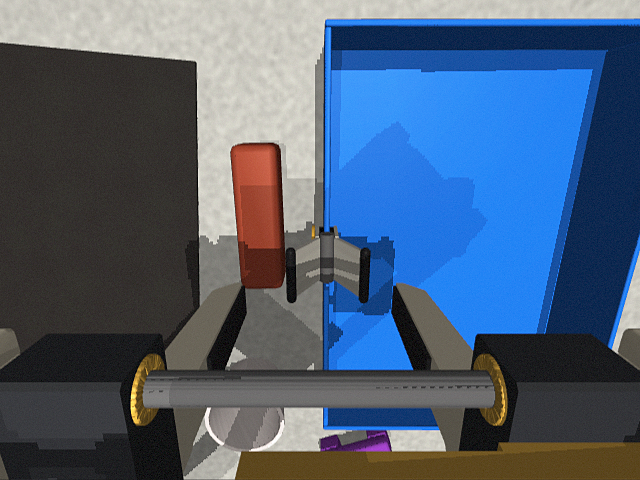

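Call:
drive_tool(steps=[[0,-0.03,-0.15,0,0,0],[0,-0.03,-0.3,0,0,0],[0,-0.03,-0.4,0,0,0],[0,-0.03,-0.4,0,0,0],[0,-0.03,-0.4,0,0,0]])

```text
time: 32.53
ee_pos: [0.5388, -0.3714, 0.1206]
ee_rot: [180.0, -0.0, 0.2]
contact_force: [-0.7, -1.0, 0.2]
opening: 0.0743
```

Call:
drive_tool(steps=[[0,0,-0.08,0,0,0],[0,0,-0.16,0,0,0],[0,0,-0.16,0,0,0],[0,0,-0.16,0,0,0]])

```text
time: 32.87
ee_pos: [0.5382, -0.371, 0.1029]
ee_rot: [-180.0, 0.0, 0.2]
contact_force: [-0.1, -0.8, -0.3]
opening: 0.0741
```

Call:
drive_tool(steps=[[0,0,0,0,0,0],[0,0,0,0,0,0],[0,0,0,0,0,0],[0,0,0,0,0,0],[0,0,0,0,0,0],[0,0,0,0,0,0]], hand=0.24)

```text
time: 33.37
ee_pos: [0.5394, -0.3723, 0.1064]
ee_rot: [179.8, -0.1, 0.2]
contact_force: [-2.9, 1.1, 17.0]
opening: 0.0398
```

```bash
python3 clip.py w27
```

```text
33.3667 [ 0.5394 -0.3723  0.1064] [ 1.798e+02 -1.000e-01  2.000e-01] 0.03980590028808445
[318. 288.] [ 243  264  152   36 2859] min [ 535.5 -405.    83.3] max [ 555.  -339.7  117.9]
  handle [ 551.8 -393.4  114.8] lo [ 549.  -405.6  111. ] hi [ 555.7 -386.6  118.2] ((551.2096557617188, -396.5274658203125), (20.787927627563477, 7.382743835449219), 81.72977447509766)
  handle [ 551.5 -351.   114.9] lo [ 548.8 -357.8  110.9] hi [ 555.1 -339.   118.3] ((552.1112060546875, -348.47894287109375), (20.703189849853516, 7.588819980621338), 87.36624145507812)
rim 2127 [ 3.85206353e-03 -3.71094982e+02] 495.90324229433986 679.0679562187006
```

View pics/w27.png

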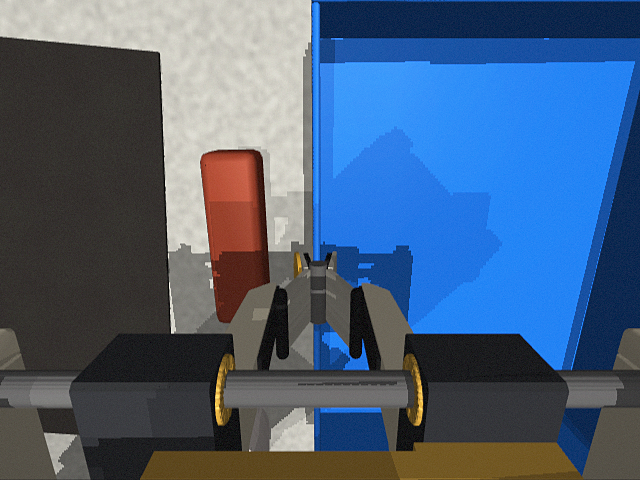

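Call:
drive_tool(steps=[[0,0,0,0,0,0],[0,0,0,0,0,0],[0,0,0,0,0,0],[0,0,0,0,0,0]], hand=0.28)

```text
time: 33.75
ee_pos: [0.5396, -0.3733, 0.1076]
ee_rot: [179.7, -0.2, 0.2]
contact_force: [-2.8, 0.1, 16.8]
opening: 0.034
```

Call:
drive_tool(steps=[[0,0,0.05,0,0,0],[0,0,0.1,0,0,0],[0,0,0.2,0,0,0],[0,0,0.3,0,0,0],[0,0,0.4,0,0,0],[0,0,0.6,0,0,0],[0,0,0.6,0,0,0]])

```text
time: 34.33
ee_pos: [0.5402, -0.3728, 0.168]
ee_rot: [179.7, -0.3, 0.2]
contact_force: [1.0, -1.0, 0.3]
opening: 0.0338
```

```bash
python3 clip.py w28; python3 -c "
from h import *; snap('side','s28');print(crop('s28',220,80,420,230,4))"
```

```text
34.3333 [ 0.5402 -0.3728  0.168 ] [179.7  -0.3   0.2] 0.033804886789920045
[335. 258.] [326 249  13  26 126] min [ 538.  -385.3  113.5] max [ 553.9 -377.5  124.6]
  handle [ 544.3 -383.9  120.6] lo [ 539.4 -384.4  118. ] hi [ 548.5 -383.4  123.6] ((543.6884155273438, -383.8896179199219), (9.876864433288574, 0.9036429524421692), 1.041225552558899)
  handle [ 552.5 -381.5  121.1] lo [ 549.4 -384.2  117.7] hi [ 553.9 -377.4  124.7] ((552.4882202148438, -381.540283203125), (7.326562404632568, 4.510589599609375), 63.2612190246582)
[292. 264.] [288 250  18  37 181] min [ 529.7 -364.6  111.3] max [ 555.6 -353.7  124.7]
  handle [ 551.8 -359.2  121.8] lo [ 546.  -364.8  118. ] hi [ 555.8 -355.2  124.8] ((551.9056396484375, -358.4424743652344), (7.415512561798096, 11.076028823852539), 37.59621810913086)
  handle [ 539.1 -356.1  120.7] lo [ 532.5 -357.2  118. ] hi [ 545.2 -355.4  124.5] ((538.5317993164062, -356.3847961425781), (1.6655678749084473, 13.395500183105469), 88.52254486083984)
rim 1591 [ 1.30800802e-03 -3.71150965e+02] 455.9747083313299 681.4207096161202
pics/s28_c220_80.png
```

View pics/w28.png

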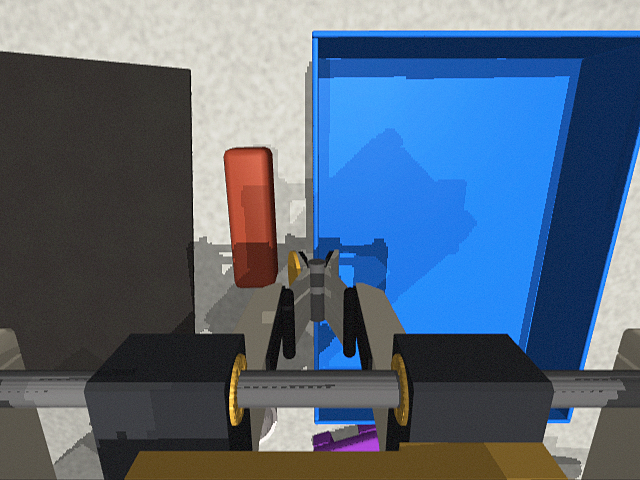

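View pics/s28_c220_80.png

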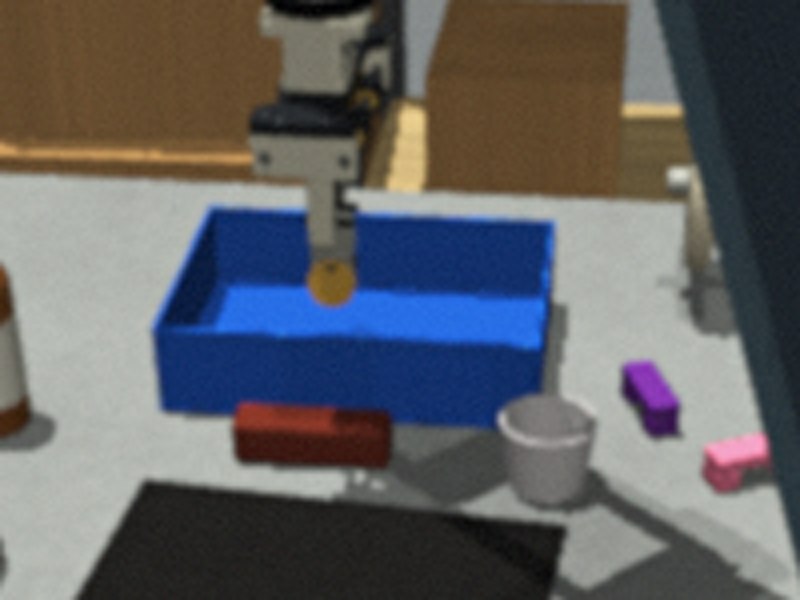

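The clip came off cleanly and hangs in the fingers. I'll measure its barrel (about pixel (318,280)) relative to the TCP.

Run:
```python
from m import *
im,W=world('w28')
for v in range(252,330,6): print(v,[(u,)+tuple((W[v,u]*1000).round(1).tolist()) for u in (306,312,318,324,330)])
print(crop('w28',240,230,400,380,4))
```

```text
252 [(306, 512.7, -361.9, 1.3), (312, 512.2, -367.6, -0.1), (318, 538.0, -372.9, 74.6), (324, 513.4, -378.9, 3.2), (330, 552.8, -380.0, 117.6)]
258 [(306, 552.4, -365.7, 127.2), (312, 506.5, -367.6, 0.8), (318, 555.6, -372.6, 136.2), (324, 508.0, -378.9, 5.0), (330, 553.4, -379.5, 129.9)]
264 [(306, 549.2, -365.7, 128.6), (312, 555.4, -369.4, 144.9), (318, 555.6, -372.6, 145.5), (324, 554.0, -375.9, 141.2), (330, 553.5, -379.2, 139.7)]
270 [(306, 553.1, -366.3, 147.6), (312, 552.2, -369.4, 145.3), (318, 552.0, -372.6, 144.9), (324, 551.9, -375.8, 144.5), (330, 553.5, -378.8, 148.5)]
276 [(306, 551.0, -366.4, 150.8), (312, 548.6, -369.4, 144.9), (318, 548.8, -372.6, 145.4), (324, 548.8, -375.8, 145.5), (330, 552.7, -378.6, 154.7)]
282 [(306, 547.9, -366.4, 151.3), (312, 545.0, -369.4, 144.9), (318, 545.3, -372.6, 145.5), (324, 544.5, -375.9, 143.5), (330, 549.8, -378.6, 155.7)]
288 [(306, 544.4, -366.3, 151.1), (312, 541.5, -369.4, 144.8), (318, nan, nan, nan), (324, 541.4, -375.9, 144.5), (330, 546.3, -378.7, 155.2)]
294 [(306, 541.3, -366.3, 151.8), (312, 537.3, -369.4, 143.5), (318, 537.7, -372.7, 144.3), (324, 537.8, -375.9, 144.5), (330, 542.4, -378.8, 154.0)]
300 [(306, 537.9, -366.3, 152.0), (312, 534.2, -369.4, 144.5), (318, 534.8, -372.7, 145.6), (324, 534.1, -376.0, 144.4), (330, 538.6, -378.9, 153.4)]
306 [(306, 534.1, -366.3, 151.5), (312, 530.4, -369.4, 144.3), (318, 530.4, -372.7, 144.2), (324, 530.5, -376.0, 144.4), (330, 535.4, -378.9, 153.9)]
312 [(306, 531.7, -366.3, 153.4), (312, 526.5, -369.4, 143.9), (318, 527.4, -372.7, 145.6), (324, 526.2, -376.1, 143.3), (330, 531.7, -379.0, 153.5)]
318 [(306, 527.7, -366.3, 152.7), (312, 522.9, -369.4, 144.1), (318, 523.7, -372.7, 145.6), (324, 522.3, -376.1, 143.0), (330, 528.9, -379.0, 154.8)]
324 [(306, 523.9, -366.3, 152.2), (312, 435.4, -367.5, 0.2), (318, 479.0, -373.1, 75.2), (324, 437.8, -379.5, 4.4), (330, 524.9, -379.0, 153.9)]
pics/w28_c240_230.png
```

View pics/w28_c240_230.png

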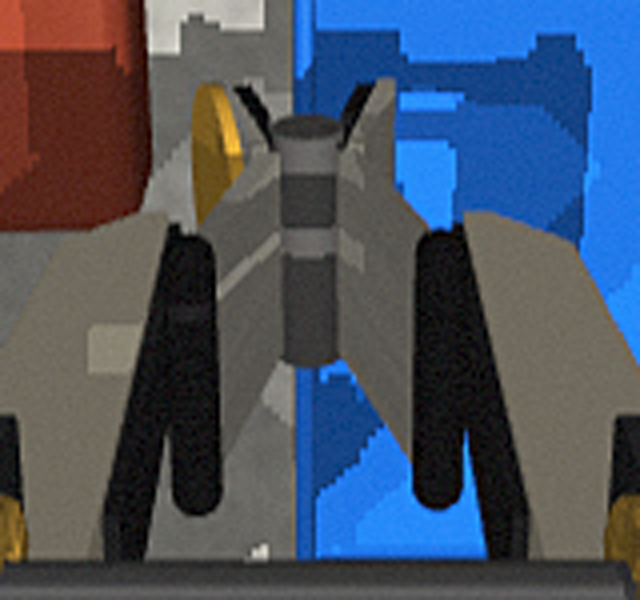

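Barrel top is 145.5 mm and level, so the hinge is 27.5 mm below the TCP and centred. I'm carrying it to the tray plate and turning to yaw 87°.

Call:
drive_tool(steps=[[0,0.1,0.2,0,0,0],[0,0.3,0.4,0,0,0],[0,0.6,0.4,0,0,0.05],[0,0.9,0.4,0,0,0.1],[0,1,0.4,0,0,0.16]])

```text
time: 34.85
ee_pos: [0.5379, -0.2672, 0.2026]
ee_rot: [-179.8, 0.0, 15.0]
contact_force: [-0.4, 0.7, -1.0]
opening: 0.0337
```

Call:
drive_tool(steps=[[-0.04,0.3,0,0,0,0.05],[-0.08,0.6,0,0,0,0.1],[-0.12,0.9,0,0,0,0.15],[-0.15,1,0,0,0,0.2]])

```text
time: 35.18
ee_pos: [0.5221, -0.167, 0.2022]
ee_rot: [-179.8, 0.0, 33.0]
contact_force: [0.2, 0.2, -0.3]
opening: 0.0337
```

Call:
drive_tool(steps=[[-0.04,0.3,0,0,0,0.05],[-0.08,0.6,0,0,0,0.1],[-0.12,0.9,0,0,0,0.15],[-0.15,1,0,0,0,0.2]])

```text
time: 35.52
ee_pos: [0.5069, -0.0674, 0.2023]
ee_rot: [-179.8, -0.0, 51.0]
contact_force: [-0.1, -0.7, -0.9]
opening: 0.0338
```

Call:
drive_tool(steps=[[-0.04,0.3,0,0,0,0.05],[-0.08,0.6,0,0,0,0.1],[-0.12,0.9,0,0,0,0.15],[-0.15,1,0,0,0,0.2]])

```text
time: 35.85
ee_pos: [0.4919, 0.0322, 0.2024]
ee_rot: [-179.8, -0.1, 69.0]
contact_force: [-0.6, -0.1, -0.7]
opening: 0.034
```

Call:
drive_tool(steps=[[-0.04,0.3,0,0,0,0.05],[-0.08,0.6,0,0,0,0.1],[-0.12,0.9,0,0,0,0.15],[-0.15,1,0,0,0,0.2]])

```text
time: 36.18
ee_pos: [0.477, 0.132, 0.2024]
ee_rot: [-179.9, -0.1, 87.0]
contact_force: [0.5, -0.4, -0.6]
opening: 0.0337
```

Call:
drive_tool(steps=[[-0.04,0.3,0,0,0,0],[-0.08,0.6,0,0,0,0],[-0.12,0.9,0,0,0,0],[-0.15,0.9,0,0,0,0],[-0.15,0.9,0,0,0,0]])

```text
time: 36.6
ee_pos: [0.462, 0.2198, 0.2023]
ee_rot: [-179.9, 0.0, 86.8]
contact_force: [0.2, -0.2, -0.6]
opening: 0.034
```

Run:
```python
from m import *
s=read_state();print(s['time'],s['ee_pos'],s['ee_rot'],s['joint_pos'].round(0),s['opening'])
snap('wrist','w29')
```

```text
36.6 [0.46199629 0.21983099 0.20230513] [-1.79870207e+02  4.33503631e-02  8.68288114e+01] [13. 12. 95. -0. 73. 16.] 0.034030354228834166
```

View pics/w29.png

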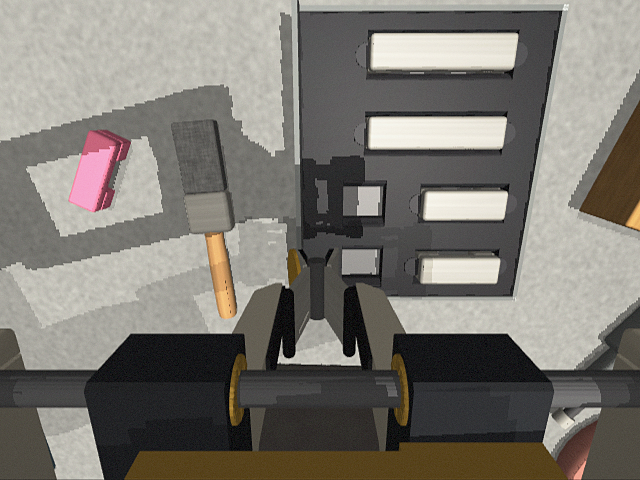

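```bash
cat > plate.py <<'E'
from m import *
import sys
tag=sys.argv[1]
if len(sys.argv)<3:
    s=read_state();print(s['time'],s['ee_pos'].round(4),s['ee_rot'].round(1),s['opening'],s['contact_force'].round(1)); snap('wrist',tag)
im,W=world(tag)
m=(abs(W[...,2]-.0752)<.003); m[300:]=0
P=W[m]*1000; P=P[(abs(P[:,0]-450)<15)]
k=np.polyfit(P[:,1]-268,P[:,0],1); 
for _ in range(4):
    P=P[abs(np.polyval(k,P[:,1]-268)-P[:,0])<5]; k=np.polyfit(P[:,1]-268,P[:,0],1)
r=P[:,0]-np.polyval(k,P[:,1]-268)
print('plate',len(P),k,'z',np.median(P[:,2]),'spread',np.percentile(r,[2,98]),P[:,1].min(),P[:,1].max())
v=slice(255,335); Q=W[v,300:336].reshape(-1,3)*1000
ee=read_state()['ee_pos']*1000 if len(sys.argv)<3 else np.array([462,219.8,202.3])
Q=Q[abs(Q[:,2]-(ee[2]-22.5))<1.5]; 
print('barrel',Q.mean(0),np.percentile(Q,2,axis=0).round(1),np.percentile(Q,98,axis=0).round(1),'rel',(Q.mean(0)-ee).round(1))
E
python3 plate.py w29 old
```

```text
plate 1383 [5.36780234e-02 4.48526022e+02] z 75.19763752581834 spread [-1.99193082  1.94272535] 208.21739741490174 386.45625116391847
barrel [461.89085252 219.54945665 179.37476476] [456.8 202.1 178.3] [466.8 234.6 181.1] rel [ -0.1  -0.3 -22.9]
```

Plate line: x = 448.5 + 0.0537·(y−268), 4 mm thick, top at 75.2 mm. Moving over it to check alignment.

Call:
drive_tool(steps=[[-0.07,0.2,0,0,0,0.003],[-0.14,0.42,-0.1,0,0,0.003],[-0.14,0.42,-0.3,0,0,0.003],[-0.14,0.42,-0.45,0,0,0.003],[-0.14,0.42,-0.45,0,0,0.003],[-0.14,0.42,-0.45,0,0,0.003]])

```text
time: 37.15
ee_pos: [0.4492, 0.2594, 0.1577]
ee_rot: [-179.9, 0.1, 86.8]
contact_force: [0.6, 0.5, -0.1]
opening: 0.0339
```

```bash
python3 plate.py w30
```

```text
37.15 [0.4492 0.2594 0.1577] [-1.799e+02  1.000e-01  8.680e+01] 0.033857426315673934 [ 0.6  0.5 -0.1]
plate 1323 [5.42754295e-02 4.48352522e+02] z 75.25916667549996 spread [-1.86925998  1.70184433] 256.43634568466615 392.9342852126091
barrel [449.12630266 260.46927257 135.61749426] [443.6 242.9 134.7] [454.6 274.2 137.5] rel [ -0.8   0.7 -23. ]
```

View pics/w30.png

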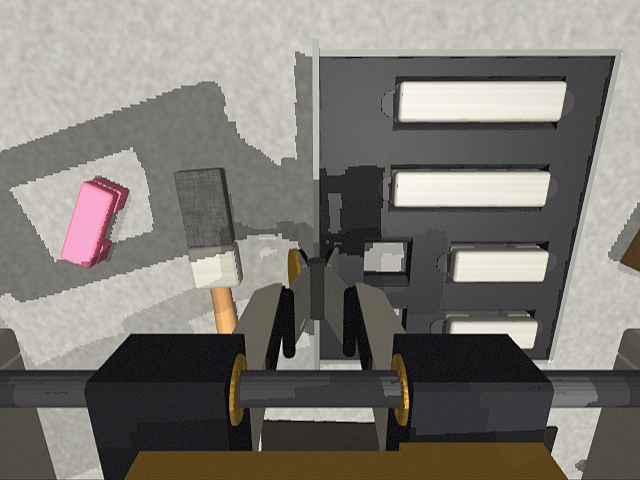

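Aligned to within about 1 mm. Lowering onto the plate.

Call:
drive_tool(steps=[[-0.01,0,-0.1,0,0,0],[-0.01,0,-0.2,0,0,0],[-0.01,0,-0.3,0,0,0],[-0.01,0,-0.4,0,0,0],[-0.01,0,-0.46,0,0,0],[-0.01,0,-0.5,0,0,0],[-0.01,0,-0.5,0,0,0]])

```text
time: 37.78
ee_pos: [0.4486, 0.2608, 0.1079]
ee_rot: [-180.0, 0.0, 86.9]
contact_force: [-0.4, 1.0, -0.1]
opening: 0.0339
```

```bash
python3 plate.py w31
```

```text
37.7833 [0.4486 0.2608 0.1079] [-180.     0.    86.9] 0.03390389035310951 [-0.4  1.  -0.1]
plate 1835 [5.34284390e-02 4.48418909e+02] z 75.26321798031282 spread [-1.81748207  1.66573708] 275.69583076509673 392.9975692404297
barrel [447.62244032 260.41092753  85.26989826] [443.1 243.1  84.2] [452.7 275.7  87. ] rel [ -0.9  -0.4 -22.9]
```

View pics/w31.png

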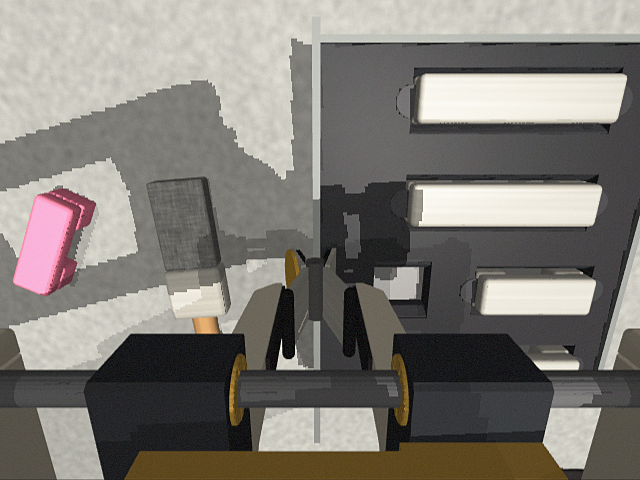

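Call:
drive_tool(steps=[[0,0,-0.01,0,0,0],[0,0,-0.02,0,0,0],[0,0,-0.02,0,0,0]])

```text
time: 38.08
ee_pos: [0.4489, 0.2612, 0.1074]
ee_rot: [179.9, -0.1, 86.9]
contact_force: [-1.6, 0.9, 5.9]
opening: 0.0343
```

Call:
drive_tool(steps=[[0,0,0,0,0,0],[0,0,0,0,0,0],[0,0,0,0,0,0],[0,0,0,0,0,0],[0,0,0,0,0,0],[0,0,0,0,0,0]], hand=-0.6)

```text
time: 38.58
ee_pos: [0.4484, 0.2607, 0.1064]
ee_rot: [-180.0, 0.0, 86.9]
contact_force: [1.1, 0.7, -0.8]
opening: 0.0693
```

Call:
drive_tool(steps=[[0,0,0.1,0,0,0],[0,0,0.3,0,0,0],[0,0,0.6,0,0,0],[0,-0.2,1,0,0,0],[0,-0.4,1,0,0,0],[0,-0.4,1,0,0,0]])

```text
time: 39.08
ee_pos: [0.4502, 0.2189, 0.21]
ee_rot: [179.6, -0.0, 86.8]
contact_force: [0.3, 0.9, -1.0]
opening: 0.0744
```

Run:
```python
from m import *
s=read_state();print(s['time'],s['ee_pos'],s['ee_rot'],s['opening'],s['contact_force'])
snap('wrist','w32'); snap('side','s32'); print(crop('s32',130,230,430,420,2.5))
im,W=world('w32')
m=((W[...,2]>.078)&(W[...,2]<.125)); m[330:]=0; P=W[m]*1000
P=P[(abs(P[:,0]-448)<40)]
print(len(P),np.percentile(P,[1,99],axis=0).round(1)); T=P[P[:,2]>108]
for sgn in (T[:,0]<448,T[:,0]>448): print('handle',T[sgn].mean(0).round(1) if sgn.any() else None, np.percentile(T[sgn],[2,98],axis=0).round(1))
B=P[(abs(P[:,0]-448)<4)&(P[:,2]<95)]; print('barrel',B.mean(0),np.percentile(B,[2,50,98],axis=0).round(1))
```

```text
39.0833 [0.45016677 0.21894675 0.21002353] [ 1.79649211e+02 -1.45542939e-02  8.68465317e+01] 0.07437802348843729 [ 0.28778735  0.90380538 -0.96486265]
pics/s32_c130_230.png
3157 [[423.7 242.3  84.9]
 [472.6 275.5 119.2]]
handle [427.5 260.4 115.5] [[423.1 243.9 108.4]
 [431.7 276.1 119.4]]
handle [468.7 258.  115.5] [[464.4 241.5 108.4]
 [473.  273.7 119.2]]
barrel [448.03292594 259.36057018  87.61164005] [[444.2 242.4  85.4]
 [448.  259.5  87.7]
 [451.9 275.7  89.4]]
```

View pics/w32.png

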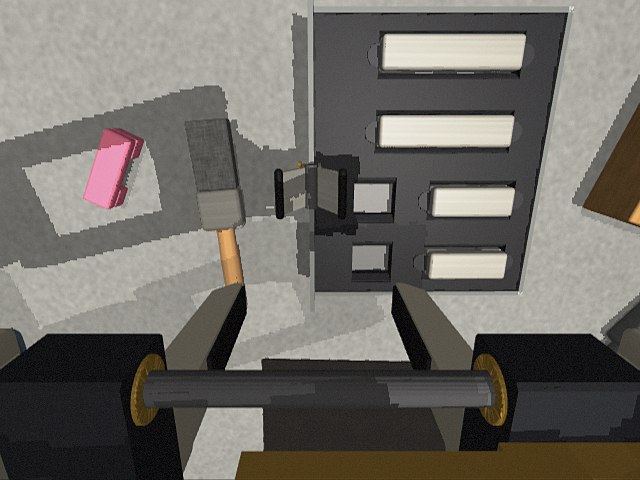

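View pics/s32_c130_230.png

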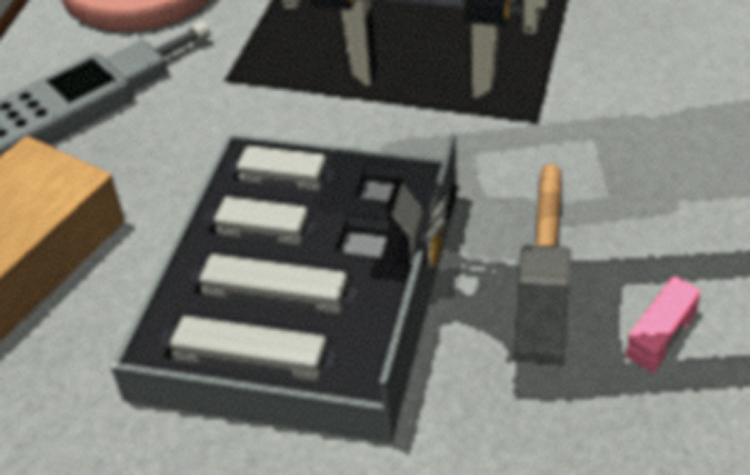

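The clip pinches the plate: handles 50 mm over their outsides, level at 119.3 mm, hinge about 8 mm above the edge (limit 16). I'll back off and do a last check.

Call:
drive_tool(steps=[[0,-0.3,0.3,0,0,0],[0,-0.6,0.6,0,0,0],[0,-0.8,0.8,0,0,0],[0,-0.8,0.8,0,0,0],[0,-0.8,0.8,0,0,0],[0,-0.8,0.8,0,0,0],[0,-0.8,0.8,0,0,0],[0,-0.8,0.8,0,0,0]])

```text
time: 39.85
ee_pos: [0.4476, 0.1417, 0.2848]
ee_rot: [-179.8, 0.0, 87.0]
contact_force: [1.1, 0.2, -0.9]
opening: 0.0742
```

```bash
python3 tray.py w33
python3 - <<'E'
from m import *
snap('top','top9')
im,W=world('w33')
P=W[(W[...,2]>.108)&(W[...,2]<.125)]*1000; P=P[abs(P[:,0]-448)<40]; print('clip handles',np.percentile(P,[2,98],axis=0).round(1))
E
```

```text
39.85 [0.4476 0.1417 0.2848] [-179.8    0.    87. ] [ 1.1  0.2 -0.9]
[429.  47.] centre [562.3 293.6] size [ 26.1 111.1] ang 86.9 z med 52.96 slope x,y [-0.001 -0.001] zmean 53.1
[623. 103.] centre [743.9 235.4] size [ 48.7 105.4] ang 11.3 z med 60.03 slope x,y [-0.003  0.001] zmean 60.03
[453. 113.] centre [589.1 231.6] size [25.  71.5] ang 86.8 z med 52.96 slope x,y [ 0.    -0.001] zmean 53.05
[449. 172.] centre [588.  171.9] size [25.1 71. ] ang 87.0 z med 52.97 slope x,y [-0.001 -0.002] zmean 53.07
clip handles [[423.3 241.9 108.3]
 [472.6 274.7 119.3]]
```

View pics/w33.png

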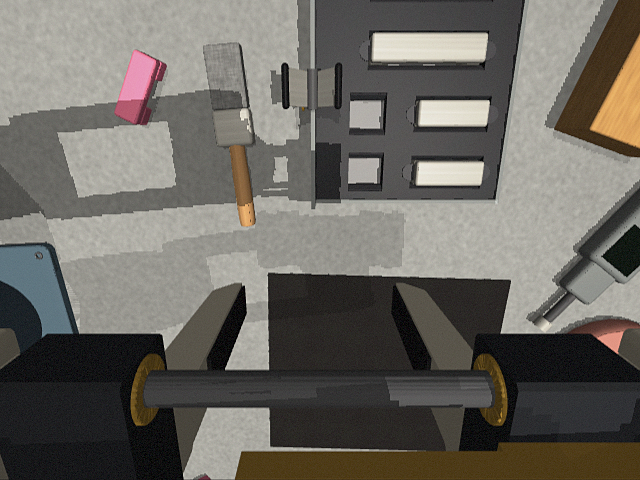

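View pics/top9.png

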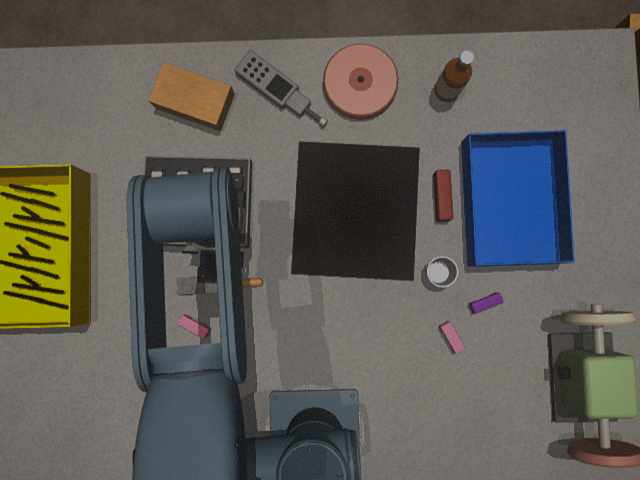

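The final pictures show the mat empty, the parts home, the clip on the plate, and the bar (444,195), pot (441,272), brush and look-alikes where they started. Handing in.

```bash
python3 -c "
from station import *
print(finish_job())"
```

```text
the job is handed in; nothing more can be done
None
```

I packed the four parts that were on the mat, two long and two short pulls (no knobs were present), and clipped the lot tag onto the tray's front plate. I handed in at about 40 s; no verdict came back.

- **Pulls:** All four were last measured level with their tops at 53.1 mm, fully home, and about 2 mm or less from their cutout centres. The last close view did not include the left long pull; it measured home in the view before I fetched the clip.
- **Clip:** It pinches the plate, upright, with its handles 50 mm over their outsides. The hinge sits about 8 mm above the edge, so it is not hard down at 5 mm: it rose about 3 mm when the handles sprang open. The limit is 16 mm.
- **Problems mended:** The near long pull was knocked about 45 mm aside mid-run, so I found it again before picking it. The second short pull went in tilted; I regripped it, pressed it level and eased it back about 3 mm.
- **Other things:** The bystanders and look-alikes show no visible movement. At hand-in the gripper was clear of everything.

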